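# Fetch the rolling pin from behind the storage jars

## Task

I need the rolling pin that lies behind the three storage jars on the wooden bench rack. Stand all three jars on the baking tray first, then lay the pin in the saddles of the wooden rolling-pin stand, centred, and after that put each jar back exactly where it stood. Set everything down gently, without dropping or tipping it, and leave the red tub and the sieve where they are.

Things in the scene. Friction and masses are not known exactly. Their poses are not given: they have to be found in the camera images.
- jar_red_center (a point): red round storage jar, with a white band, 70 mm diameter, 156 mm high over all, 0.3 to 0.65 kg, upright on the rack; its lid is clamped on. Flat lid top 124 mm above its foot; on it a round wooden knob, 30 mm diameter, 32 mm tall: the place to grip. This point: the jar's centre, 78 mm above its foot, 46 mm below the lid top, 62 mm below mid-knob. Where it stands at the start is its own place
- jar_blue_center (a point): blue round storage jar, with a white band, 70 mm diameter, 156 mm high over all, 0.3 to 0.65 kg, upright on the rack; its lid is clamped on. Flat lid top 124 mm above its foot; on it a round wooden knob, 30 mm diameter, 32 mm tall: the place to grip. This point: the jar's centre, 78 mm above its foot, 46 mm below the lid top, 62 mm below mid-knob. Where it stands at the start is its own place
- jar_cream_center (a point): cream-white round storage jar, with a blue band, 70 mm diameter, 156 mm high over all, 0.3 to 0.65 kg, upright on the rack; its lid is clamped on. Flat lid top 124 mm above its foot; on it a round wooden knob, 30 mm diameter, 32 mm tall: the place to grip. This point: the jar's centre, 78 mm above its foot, 46 mm below the lid top, 62 mm below mid-knob. Where it stands at the start is its own place
- pin_center (a point): light-wood rolling pin with dark handles, 300 mm long over all: barrel 48 mm diameter, 190 mm long, a handle of at most 25 mm diameter at each end; 0.28 kg. This point: its middle, on its axis, also its centre of mass. Its y is its long axis (either end may be either way). It starts in the rack's rear saddles behind the jars, its middle 49 mm above the work surface
- rack: fixed wooden rack, 240 mm deep, 354 mm wide. Between it and the robot a marble slab with a scoop, under 50 mm high. Origin on the work surface, x to its rear, y along its width. On its 18 mm plank the jars start at x -50 mm, y -82, 0, +82 mm (12 mm gaps), in any order. Two pairs of 14 mm high saddle blocks at x +30, y +-70 mm hold the pin along y, 7 mm clear of the plank, free for fingers at its middle. Front lip 26 mm high, back rail (x +126) 42, ends 45
- tray: fixed shallow aluminium baking tray, 300 mm (its x) by 220 mm (its y), rim 21 mm high, floor 3 mm thick: the side area for the jars. Origin at the centre of its underside, on the work surface; a jar standing in it has its centre 81 mm above the work surface
- pin_stand: fixed dark-wood rolling-pin stand, empty: base 90 mm (its x) by 200 mm (its y), 12 mm thick, with two pairs of 14 mm high saddle blocks at y +-70 mm, 34 mm apart across x, 24 mm wide along y. Origin at the centre of its underside. A pin lying home has its long axis along the stand's y, its middle above the origin and 43 mm over the work surface; fingers have room between the saddles
- tub: bystander: empty round red plastic tub, 170 mm across the rim, 80 mm high. Origin at the centre of its underside. Not to be moved
- sieve: bystander: wooden frame sieve with a grey mesh, 150 mm (its x) by 200 mm (its y), 55 mm high. Origin at the centre of its underside. Not to be moved
Mind the look-alikes: they are no part of the job. Of the things that look like the part that bears jar_blue_center, the middle-sized one is meant.

How it is judged:
On the way, in this order (a step that is already met when the one before it is completed fails the run):
1. all three jars stand upright on the tray, let go and at rest (x of jar_red_center in the frame of tray between -0.125 and 0.125 m and y of jar_red_center in the frame of tray between -0.085 and 0.085 m and z of jar_red_center in the frame of tray between 0.075 and 0.087 m and angle between each of jar_red_center, jar_blue_center, jar_cream_center's own z axis and vertical below 0.1 rad and linear speed of each of jar_red, jar_blue, jar_cream below 0.02 m/s and contact force between the fingers and jar_red below 0.1 N and x of jar_blue_center in the frame of tray between -0.125 and 0.125 m and y of jar_blue_center in the frame of tray between -0.085 and 0.085 m and z of jar_blue_center in the frame of tray between 0.075 and 0.087 m and contact force between the fingers and jar_blue below 0.1 N and x of jar_cream_center in the frame of tray between -0.125 and 0.125 m and y of jar_cream_center in the frame of tray between -0.085 and 0.085 m and z of jar_cream_center in the frame of tray between 0.075 and 0.087 m and contact force between the fingers and jar_cream below 0.1 N), for 0.2 s.
2. the rolling pin lies home in the saddles of its stand, let go and at rest (x of pin_center in the frame of pin_stand between -0.008 and 0.008 m and y of pin_center in the frame of pin_stand between -0.015 and 0.015 m and z of pin_center in the frame of pin_stand between 0.037 and 0.049 m and angle between the y axis of pin_center and the y axis of pin_stand, either way round below 0.1 rad and linear speed of pin below 0.02 m/s and contact force between the fingers and pin below 0.1 N), for 0.2 s.
At the end, for the whole second after the job is handed in: Each jar upright, let go, at rest, within 15 mm of where it stood at the start; the pin let go and at rest in the stand's saddles, its middle within 8 mm across, 15 mm along and 6 mm in height of the seated place, in line with the stand within 0.1 rad (all of step 2 and distance of each of jar_red_center, jar_blue_center, jar_cream_center from where it was at the start of the episode below 0.015 m and angle between each of jar_red_center, jar_blue_center, jar_cream_center's own z axis and vertical below 0.1 rad and linear speed of each of jar_red, jar_blue, jar_cream below 0.02 m/s and contact force between the fingers and jar_red below 0.1 N and contact force between the fingers and jar_blue below 0.1 N and contact force between the fingers and jar_cream below 0.1 N); the robot touches nothing.
It fails at once if a jar is tipped by more than 0.5 rad (angle between any of jar_red_center, jar_blue_center, jar_cream_center's own z axis and vertical above 0.5 rad).
It fails at once if a jar or the pin is dropped: moving faster than 0.6 m/s with no finger on it ((linear speed of jar_red above 0.6 m/s and contact force between the fingers and jar_red below 0.2 N) or (linear speed of jar_blue above 0.6 m/s and contact force between the fingers and jar_blue below 0.2 N) or (linear speed of jar_cream above 0.6 m/s and contact force between the fingers and jar_cream below 0.2 N) or (linear speed of pin above 0.6 m/s and contact force between the fingers and pin below 0.2 N)).
It fails at once if the tub or the sieve is shifted by more than 20 mm (distance of any of tub, sieve from where it was at the start of the episode above 0.02 m).
It also fails if it takes over 152 s, if anything falls off the work surface, if the arm or the gripper's body presses on something with over 40 N, if the wrist force passes 120 N, or if a joint passes its speed limit or range.

## Robot

A 7-joint arm with a two-finger parallel gripper is mounted at the origin on the work surface. World frame = base frame: x ahead of the robot, y to its left, z up, the work surface at z = 0. Lengths are in m, angles in rad, forces in N, time in s.
With the tool pointing down it reaches from about 0.425 to 0.925 m from the base axis. Payload 6.8 kg.
Tool frame: the origin (TCP) lies between the finger pads; the fingertips stand 17 mm ahead of it and the grasp point (between the pads) lies 2 mm behind it; z points along the fingers, y is the direction in which the jaws open and shut (so a half turn about z gives the same grasp; the last joint's range is limited). The gripper opens to 85 mm and grips with 20 to 120 N. Pads are 22 mm wide; open, the fingers measure 114 mm over their backs; the gripper's body (76 mm by 85 mm) begins 54 mm behind the grasp point. The pads swing forward as they close: fully open they stand 13 mm farther back than shut.
Start: joints at [-1.259, 0.477, 0.022, 1.555, -0.011, 1.109, -0.083], TCP at [0.275, 0.616, 0.248] pointing down, gripper open.
Joint ranges: [-2.96, 2.96], [-0.34, 2.1], [-1.41, 1.46], [0.24, 2.44], [-1.37, 4.51], [0.17, 1.92], [-2.96, 2.96]. Speed limits (rad/s): [2.39, 2.39, 3.14, 3.14, 3.14, 3.14, 3.14].

## Interface

Orientations are given as a unit quaternion [w, x, y, z].
In Python, from station import bot gives the robot as it stands. The module is installed in compiled form; this text tells all that it offers.
- The arm moves only by the tool carry_out, never from a script. Its argument "moves" is a list of rows, each a list of 3 entries, a list of its own where there are three numbers: the turn, a rotation vector about the tool's x, y, z in degrees, then the shift along the tool's x, y, z in cm, then the finger opening in cm, from 0 to 8.54. A call has 1 to 5 rows; each row is the pose to reach, as a shift and turn from the pose commanded when the call began, along the tool's axes at that moment; what a row does not reach only later rows make up. A row lasts 1/8 s, in which the tool goes at most 62.5 mm and 10.7 degrees, less where a joint would pass 70% of its speed; a pose out of reach is approached as far as the arm can. A call with a gripper value outside its range is refused whole. The fingers move at their own pace and stop on an object; "newtons" is the grip in N (left out, the last holds). Time passes only in rows, so rows that repeat a pose let the fingers close. It gives the time, the measured TCP pose, the force and the opening at its end, in the units of the state.
- bot.get_obs(): the state, without advancing time (a new reading comes with each control period).
- bot.read_camera(name): name is "scene" or "top" or "wrist"; returns the picture (400x640x3 uint8, red, green, blue); there is no depth.
- bot.camera_info(name): a dict with "vertical_fov" (degrees; the focal length in pixels is half the picture's height over the tangent of half this angle, whatever the lens; pixels are square), "cx", "cy" (the principal point, pixels), "k1" (the pictures are not rectified: a ray, as slopes to the right and down, at radius r is drawn at 1 + k1 r^2 times it, then the intrinsics apply), "position" and "attitude" of the camera in the world. Camera axes: x right, y up, looking along -z (the intrinsics and any distortion apply to the point x, -y, -z); pixel columns grow to the right and rows downward; lengths in m; the calibration is good to about 2 mm. A picture is of the moment at which its call begins: read the wrist's pose just before it. camera_info takes no time and is no camera call; for the wrist camera it gives the pose at the moment of the call.
- bot.hand_in(): hands the job in, once; it reports no verdict.
Trained networks look in the newest picture that a camera, given by its name, has taken for a name from the list of things; names that differ only in an ending like _2 or _b are one class to them, and where a whole thing is asked for, a point or a joint stands for the part that bears it (a point fixed in the world has none). Each returns a list of dicts, best first, with "score" (0 to 1); they miss things now and then, are a little off and sometimes report something else, mostly with a low value. They report only what shows in the picture. A call takes as long as a camera call. They do not tell look-alikes from the thing itself.
- bot.silhouettes(label, camera): "region" (400x640 bool, what is visible of it) and "location" ([column, row] in pixels, amid what is visible of it).
The state is a dict: "t": time; "q": joint angles; "joint_vel": joint speeds; "joint_torque": joint torques, N m; "eef_pos": TCP position; "tool_rot": TCP orientation; "contact_force": force on the tool from outside, world axes, zero at the start; "torque": the same for the moment, N m; "gripper_width": opening from 0.0 (shut) to 1.0 (fully open).
Only numpy, scipy, OpenCV 4.12 (cv2) and the standard library are available. Lean on these libraries where they do the work, as an engineer would, in place of code of your own. Each camera call takes 0.05 s, during which the arm holds its last target. There are 200 camera calls.

## Working session

There is one attempt and no reset: what is moved stays moved. The work goes in short steps, Python scripts to look and compute and a tool call to move; the robot and the scene stay as the last step left them, time stands still between calls to the robot, and variables do not carry over. Pictures are saved under pics/ and viewed, about 12 in all and at most 16, crops included, and the job is handed in when it is done.

Besides the shell and the picture viewer there is one more tool, called after ">>>" by a JSON object that holds its "name" and its "arguments". carry_out: Moves the arm, as the interface text tells. Its arguments: {"type":"object","properties":{"moves":{"type":"array"},"newtons":{"type":"number"}},"required":["moves"]}

```bash
mkdir -p pics; ls
cat > h.py <<'E'
import numpy as np, cv2
from station import bot
from scipy.spatial.transform import Rotation as R
def rot(q): return R.from_quat([q[1],q[2],q[3],q[0]])
def shot(cam,name=None):
    ci=bot.camera_info(cam); im=bot.read_camera(cam)
    if name: cv2.imwrite('pics/'+name,im[:,:,::-1])
    return im,ci
def foc(ci): return 200/np.tan(np.radians(ci['vertical_fov']/2))
def cr(ci):
    a=np.array(ci['attitude']); return R.from_matrix(a) if a.shape==(3,3) else rot(a)
def ray(ci,px):
    px=np.atleast_2d(np.array(px,float)); f=foc(ci)
    d=(px-[ci['cx'],ci['cy']])/f
    u=d.copy()
    for _ in range(20): u=d/(1+ci['k1']*(u**2).sum(1,keepdims=True))
    return cr(ci).apply(np.c_[u[:,0],-u[:,1],-np.ones(len(u))])
def onz(ci,px,z):
    v=ray(ci,px); p=np.array(ci['position']); return p+v*((z-p[2])/v[:,2])[:,None]
def proj(ci,P):
    c=cr(ci).inv().apply(np.atleast_2d(P)-np.array(ci['position']))
    u=np.c_[c[:,0],-c[:,1]]/-c[:,2:]; u=u*(1+ci['k1']*(u**2).sum(1,keepdims=True))
    return u*foc(ci)+[ci['cx'],ci['cy']]
E
python3 - <<'E'
from h import *
for c in ('scene','top','wrist'):
    im,ci=shot(c,c+'0.png'); print(c,ci)
    for l in ('jar_red_center','jar_blue_center','jar_cream_center','pin_center','rack','tray','pin_stand','tub','sieve'):
        try: print(l,[(round(d['score'],2),np.round(d['location']).tolist(),int(d['region'].sum())) for d in bot.silhouettes(l,c)])
        except Exception as e: print(l,e)
print(bot.get_obs())
E
```

```text
pics
scene {'vertical_fov': 44.80106812296993, 'cx': 328.91249157186263, 'cy': 199.61893241621377, 'k1': -0.1253153923916413, 'position': array([ 1.06013652, -0.82304231,  0.88609115]), 'attitude': array([0.87730797, 0.41118579, 0.10814271, 0.22262553])}
jar_red_center [(0.79, [314.0, 159.0], 872)]
jar_blue_center [(0.87, [284.0, 197.0], 1295), (0.58, [268.0, 264.0], 779), (0.29, [300.0, 175.0], 950)]
jar_cream_center [(0.59, [304.0, 176.0], 900)]
pin_center [(0.8, [319.0, 206.0], 1324)]
rack [(0.72, [330.0, 224.0], 5367)]
tray [(0.77, [181.0, 312.0], 11326)]
pin_stand [(0.96, [350.0, 146.0], 987), (0.45, [284.0, 201.0], 1387)]
tub [(0.76, [301.0, 320.0], 4680)]
sieve []
top {'vertical_fov': 42.138289818934865, 'cx': 321.2146918502676, 'cy': 197.4075389060991, 'k1': -0.13086110462721975, 'position': array([0.34708911, 0.01219736, 1.71144281]), 'attitude': array([ 0.70991509,  0.05463232, -0.05829779, -0.69974084])}
jar_red_center [(0.88, [282.0, 238.0], 418)]
jar_blue_center [(0.9, [338.0, 150.0], 1060), (0.87, [335.0, 234.0], 484), (0.58, [388.0, 219.0], 233)]
jar_cream_center [(0.8
[... 758 characters left out ...]
]
{'t': 1.5, 'q': array([-1.25910037,  0.47698245,  0.02238878,  1.55541285, -0.01148952,
        1.10935061, -0.08310547]), 'joint_vel': array([-0.00019026, -0.00041696, -0.00048505,  0.00033867,  0.00170017,
        0.00108525, -0.00046137]), 'joint_torque': array([-1.40207412e-04, -5.96316469e+01,  1.60628390e+00, -2.81537622e+01,
        1.24634639e-02,  1.62427084e-03,  1.47271243e-05]), 'eef_pos': array([0.27510243, 0.6163896 , 0.24831403]), 'tool_rot': array([-6.34421251e-06,  2.08366025e-01,  9.78050919e-01, -1.16734882e-05]), 'contact_force': array([ 0.21038552, -0.20605778,  0.37189119]), 'torque': array([ 0.05679103, -0.00783425,  0.05071466]), 'gripper_width': 0.9993941323234582}
```

View pics/top0.png

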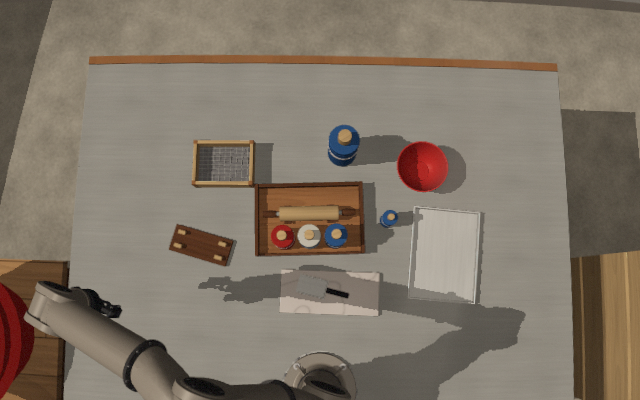

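View pics/scene0.png

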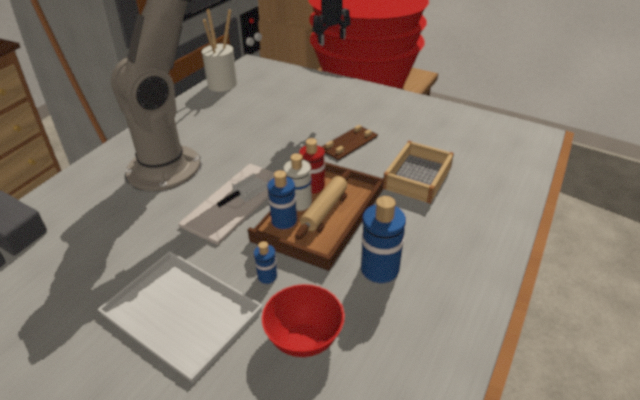

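The top view shows, as blue jar candidates, a large one at (344,146) standing free, a middle one at (336,236) on the rack, and a small one at (389,218). The middle-sized one is on the rack, which fits the description. The red jar is at (282,238) and the cream one at (309,237). The red tub at (421,166) and the red buckets in the background are not part of the job. The pin is at (308,213), the stand at (204,245), the tray at (445,252) and the sieve at (224,162).

```bash
cat > est.py <<'E'
from h import *
im,ci=shot('top')
def rect(l,z,dims,thr=.5):
    d=bot.silhouettes(l,'top')[0]; reg=d['region'].astype(np.uint8)
    n,lab,st,_=cv2.connectedComponentsWithStats(reg); k=1+st[1:,4].argmax()
    c,_=cv2.findContours((lab==k).astype(np.uint8),cv2.RETR_EXTERNAL,cv2.CHAIN_APPROX_NONE)
    P=onz(ci,max(c,key=len)[:,0,:],z)[:,:2]
    r=cv2.minAreaRect((P*1000).astype(np.float32)); print(l,np.round(r[0],1),np.round(r[1],1),round(r[2],1))
rect('rack',.035,0);rect('tray',.021,0);rect('pin_stand',.012,0);rect('pin_center',.049,0);rect('tub',.08,0);rect('sieve',.055,0)
hsv=cv2.cvtColor(im,cv2.COLOR_RGB2HSV)
for n,p in dict(red=(281,235),cream=(309,234),blue=(336,233)).items():
    print(n,np.round(onz(ci,[p],.174)[0],4))
K=5;x0,x1,y0,y1=160,375,170,275
a=cv2.resize(im[y0:y1,x0:x1],None,fx=3.7,fy=3.7,interpolation=cv2.INTER_CUBIC)
cv2.imwrite('pics/crop1.png',a[:,:,::-1])
E
python3 est.py
```

```text
rack [456.1 396.4] [199.9  89. ] 74.4
tray [ 437. -400.] [227.7 305.5] 85.4
pin_stand [457.2 401.5] [202.   90.3] 74.7
pin_center [563.7  44.2] [ 49.3 297.4] 2.4
tub [ 717.3 -319.4] [167.1 168.8] 44.8
sieve [722.8 328.3] [158.2 205.8] 0.8
red [0.4803 0.1237 0.174 ]
cream [0.4845 0.0407 0.174 ]
blue [ 0.4887 -0.0395  0.174 ]
```

View pics/crop1.png

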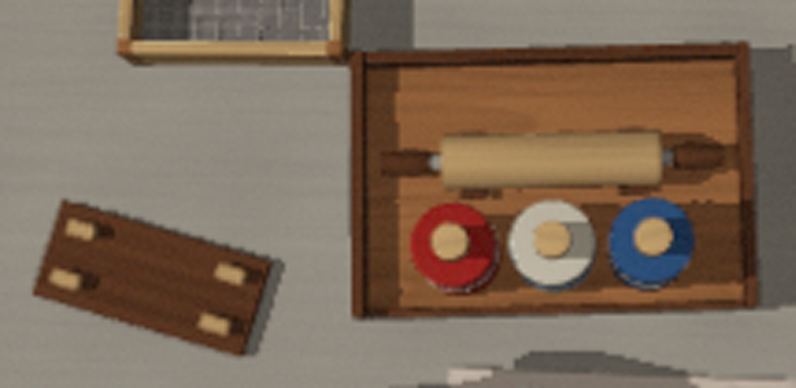

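The crop shows knobs at red (281.6,235), cream (309,234.6) and blue (336.5,234), with the pin lying behind them. The blue jar on the rack is mid-sized, so it is the right one. The pin fit and the knob positions agree to within about 1 mm. I'll now hover over the jars.

```bash
cat > mv.py <<'E'
from h import *
import sys
# usage: mv.py x y z jawdeg  [x y z jaw ...] : rows from current measured pose
o=bot.get_obs(); p=np.array(o['eef_pos']); r=rot(o['tool_rot'])
a=r.as_matrix()[:,1]; print('t',round(o['t'],2),'p',np.round(p,4),'jaw',round(np.degrees(np.arctan2(a[1],a[0])),2),'tilt',np.round(r.as_matrix()[:2,2],4),'F',np.round(o['contact_force'],1),'w',round(o['gripper_width']*8.54,2))
v=list(map(float,sys.argv[1:]))
for i in range(0,len(v),4):
    x,y,z,j=v[i:i+4]; c,s=np.cos(np.radians(j)),np.sin(np.radians(j))
    T=R.from_matrix(np.array([[-s,c,0],[c,s,0],[0,0,-1]]).T.reshape(3,3) if 0 else np.c_[[-s,c,0],[c,s,0],[0,0,-1]])
    print(v[i:i+4],'turn',np.round(np.degrees((r.inv()*T).as_rotvec()),1).tolist(),'shift',np.round(r.inv().apply(np.array([x,y,z])-p)*100,2).tolist())
E
python3 mv.py .45 .30 .30 34 .489 -.0395 .30 2.7
```

```text
t 1.85 p [0.2751 0.6164 0.2483] jaw 65.94 tilt [-0. -0.] F [-1.   0.3 -0. ] w 8.55
[0.45, 0.3, 0.3, 34.0] turn [-0.0, 0.0, 31.9] shift [-28.87, -21.76, -5.17]
[0.489, -0.0395, 0.3, 2.7] turn [-0.0, 0.0, 63.2] shift [-46.27, -51.17, -5.17]
```

>>> {"name": "carry_out", "arguments": {"moves": [[[0,0,10],[-5.5,-2.5,-2],5],[[0,0,20],[-11,-6,-4],5],[[0,0,30],[-17,-10.5,-5],5],[[0,0,32],[-22,-15,-5.2],5],[[0,0,32],[-27,-19,-5.2],5]]}}

```text
t: 2.48
eef_pos: [0.4333, 0.3543, 0.3005]
tool_rot: [0.0, 0.47, 0.883, 0.001]
contact_force: [1.7, 1.1, -0.7]
gripper_width: 0.586
```

```bash
python3 mv.py .489 -.0395 .30 2.7; python3 -c "from h import *; print(bot.get_obs()['q'])"
```

```text
t 2.48 p [0.4333 0.3543 0.3005] jaw 33.93 tilt [0.0008 0.001 ] F [ 1.7  1.1 -0.7] w 5.0
[0.489, -0.0395, 0.3, 2.7] turn [0.1, -0.0, 31.2] shift [-35.79, -17.36, 0.02]
[-0.99059942  0.23909838  0.2333728   1.78657507 -0.06101981  1.12156287
 -0.14501274]
```

>>> {"name": "carry_out", "arguments": {"moves": [[[0,0,8],[-5.4,-2.6,0],5],[[0,0,16],[-10.8,-5.2,0],5],[[0,0,24],[-16.2,-7.9,0],5],[[0,0,31],[-21.6,-10.5,0],5],[[0,0,31],[-27,-13.1,0],5]]}}

```text
t: 3.1
eef_pos: [0.4747, 0.0571, 0.3003]
tool_rot: [0.0, 0.689, 0.725, 0.001]
contact_force: [1.3, 0.2, 0.3]
gripper_width: 0.588
```

```bash
python3 mv.py .489 -.0395 .30 2.7
```

```text
t 3.1 p [0.4747 0.0571 0.3003] jaw 2.88 tilt [0.001  0.0007] F [1.3 0.2 0.3] w 5.02
[0.489, -0.0395, 0.3, 2.7] turn [0.1, -0.0, 0.2] shift [-9.71, 0.94, 0.02]
```

>>> {"name": "carry_out", "arguments": {"moves": [[[0.1,0,0.2],[-5,0.5,0],5],[[0.1,0,0.2],[-9.7,0.9,0],5],[[0.1,0,0.2],[-9.7,0.9,0],5],[[0.1,0,0.2],[-9.7,0.9,0],5]]}}

```text
t: 3.6
eef_pos: [0.4886, -0.0369, 0.2999]
tool_rot: [-0.001, 0.69, 0.724, -0.0]
contact_force: [-0.4, 1.0, 0.4]
gripper_width: 0.587
```

```bash
python3 - <<'E'
from h import *
im,ci=shot('wrist','w1.png')
for n,P in dict(red=[.4803,.1237,.174],cream=[.4845,.0407,.174],blue=[.4887,-.0395,.174],pin=[.5637,.0442,.049]).items(): print(n,np.round(proj(ci,P)[0],1))
E
python3 mv.py .489 -.0395 .30 2.7
```

```text
red [319.2 -19. ]
cream [319.5 101.3]
blue [320.  202.4]
pin [388.8 104.6]
t 3.65 p [ 0.4886 -0.0363  0.2998] jaw 2.83 tilt [-0.0018  0.0004] F [-0.5  0.3  0.3] w 4.96
[0.489, -0.0395, 0.3, 2.7] turn [-0.1, -0.0, 0.1] shift [-0.32, 0.02, -0.02]
```

View pics/w1.png

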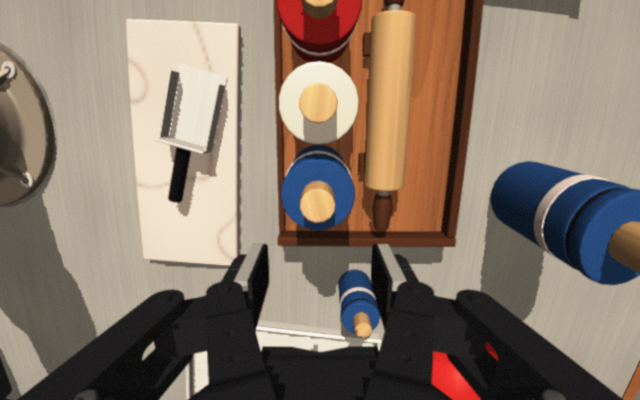

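The wrist view shows cream's knob at (318.5,102) and blue's at (318,202), both within 2 px of the predictions. Blue goes first, so I'll descend on it.

>>> {"name": "carry_out", "arguments": {"moves": [[[0,0,0],[-0.3,0,5],5],[[0,0,0],[-0.3,0,10],5],[[0,0,0],[-0.3,0,11.5],5],[[0,0,0],[-0.3,0,11.5],5]], "newtons": 50}}

```text
t: 4.15
eef_pos: [0.4885, -0.0397, 0.1848]
tool_rot: [-0.001, 0.689, 0.724, -0.001]
contact_force: [1.1, 0.4, 0.0]
gripper_width: 0.587
```

```bash
python3 mv.py .488 -.0395 .166 2.7
```

```text
t 4.15 p [ 0.4885 -0.0397  0.1848] jaw 2.82 tilt [-0.0031 -0.0003] F [1.1 0.4 0. ] w 5.02
[0.488, -0.0395, 0.166, 2.7] turn [-0.2, 0.0, 0.1] shift [0.03, -0.05, 1.88]
```

>>> {"name": "carry_out", "arguments": {"moves": [[[-0.2,0,0],[0,-0.05,1.9],5],[[-0.2,0,0],[0,-0.05,1.9],5],[[-0.2,0,0],[0,-0.05,1.9],2],[[-0.2,0,0],[0,-0.05,1.9],2],[[-0.2,0,0],[0,-0.05,1.9],2]], "newtons": 50}}

```text
t: 4.78
eef_pos: [0.4886, -0.0405, 0.1675]
tool_rot: [0.001, 0.69, 0.724, 0.001]
contact_force: [-1.5, 0.7, 7.2]
gripper_width: 0.336
```

```bash
python3 mv.py .488 -.0395 .29 2.7
```

```text
t 4.78 p [ 0.4886 -0.0405  0.1675] jaw 2.74 tilt [0.0031 0.001 ] F [-1.5  0.7  7.2] w 2.87
[0.488, -0.0395, 0.29, 2.7] turn [0.2, -0.0, 0.0] shift [0.12, -0.02, -12.25]
```

>>> {"name": "carry_out", "arguments": {"moves": [[[0,0,0],[0,0,-1],2],[[0,0,0],[0,0,-3],2],[[0,0,0],[0,0,-7],2],[[0,0,0],[0,0,-11],2],[[0,0,0],[0,0,-13],2]]}}

```text
t: 5.4
eef_pos: [0.4882, -0.0408, 0.2985]
tool_rot: [0.001, 0.69, 0.724, 0.002]
contact_force: [0.7, -0.2, -6.8]
gripper_width: 0.329
```

```bash
python3 mv.py .437 -.40 .295 2.7 .529 -.407 .295 2.7 .346 -.393 .295 2.7
```

```text
t 5.4 p [ 0.4882 -0.0408  0.2985] jaw 2.72 tilt [0.0045 0.0007] F [ 0.7 -0.2 -6.8] w 2.81
[0.437, -0.4, 0.295, 2.7] turn [0.3, -0.0, 0.0] shift [-35.63, -6.82, 0.3]
[0.529, -0.407, 0.295, 2.7] turn [0.3, -0.0, 0.0] shift [-36.77, 2.34, 0.34]
[0.346, -0.393, 0.295, 2.7] turn [0.3, -0.0, 0.0] shift [-34.5, -15.88, 0.26]
```

>>> {"name": "carry_out", "arguments": {"moves": [[[0.3,0,0],[-1.5,-0.7,0],2],[[0.3,0,0],[-5,-2.3,0.1],2],[[0.3,0,0],[-10,-4.6,0.2],2],[[0.3,0,0],[-15,-6.9,0.3],2],[[0.3,0,0],[-20,-9.2,0.3],2]]}}

```text
t: 6.02
eef_pos: [0.4026, -0.2466, 0.2915]
tool_rot: [-0.002, 0.69, 0.724, -0.002]
contact_force: [1.1, -0.2, -5.8]
gripper_width: 0.33
```

```bash
python3 mv.py .346 -.393 .295 2.7
```

```text
t 6.03 p [ 0.4026 -0.2466  0.2915] jaw 2.7 tilt [-0.0059  0.0006] F [ 1.1 -0.2 -5.8] w 2.82
[0.346, -0.393, 0.295, 2.7] turn [-0.3, -0.1, -0.0] shift [-14.35, -6.35, -0.33]
```

>>> {"name": "carry_out", "arguments": {"moves": [[[0,0,0],[-5,-2.2,0],2],[[0,0,0],[-10,-4.4,0],2],[[0,0,0],[-13,-5.8,0],2],[[0,0,0],[-14.3,-6.4,0],2],[[0,0,0],[-14.3,-6.4,0],2]]}}

```text
t: 6.65
eef_pos: [0.3458, -0.3916, 0.2918]
tool_rot: [-0.002, 0.691, 0.722, -0.002]
contact_force: [0.0, 0.9, -6.1]
gripper_width: 0.333
```

```bash
python3 - <<'E'
from h import *
im,ci=shot('wrist','w2.png')
P=lambda x,y,z:[.437+x*.9968+y*.0802,-.400-x*.0802+y*.9968,z]
print(np.round(proj(ci,[P(-.15,.11,.021),P(-.15,-.11,.021),P(.15,.11,.021),P(.15,-.11,.021)]),0).tolist())
E
python3 mv.py .346 -.393 .152 2.7
```

```text
[[283.0, 72.0], [268.0, 243.0], [526.0, 107.0], [481.0, 267.0]]
t 6.7 p [ 0.3469 -0.3904  0.2919] jaw 2.63 tilt [-0.0057  0.0014] F [-0.5  0.3 -7.2] w 2.8
[0.346, -0.393, 0.152, 2.7] turn [-0.3, -0.1, -0.1] shift [-0.28, -0.02, 13.99]
```

View pics/w2.png

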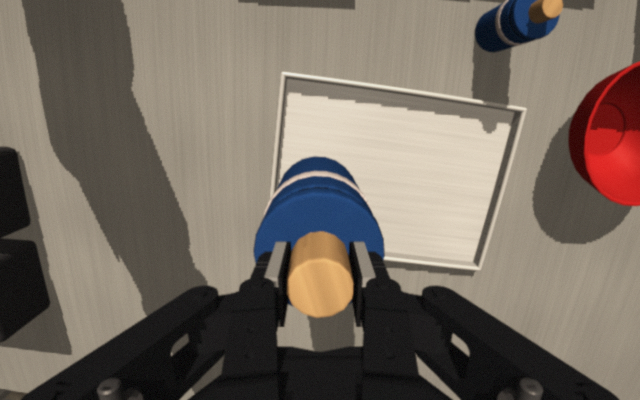

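The tray corners match the estimate, at (283,72), (526,107) and (481,267). The jar hangs upright in the grip, so I'll lower it.

>>> {"name": "carry_out", "arguments": {"moves": [[[0,0,0],[-0.2,0,3],2],[[0,0,0],[-0.2,0,8],2],[[0,0,0],[-0.2,0,12],2],[[0,0,0],[-0.2,0,13.3],2],[[0,0,0],[-0.2,0,13.3],2]]}}

```text
t: 7.32
eef_pos: [0.3482, -0.3921, 0.1599]
tool_rot: [-0.002, 0.69, 0.724, -0.001]
contact_force: [0.5, -0.7, -6.5]
gripper_width: 0.33
```

```bash
python3 mv.py .346 -.393 .1525 2.7
```

```text
t 7.33 p [ 0.3482 -0.3921  0.1599] jaw 2.79 tilt [-0.0044  0.0006] F [ 0.5 -0.7 -6.5] w 2.82
[0.346, -0.393, 0.1525, 2.7] turn [-0.3, -0.0, 0.1] shift [-0.08, -0.22, 0.74]
```

>>> {"name": "carry_out", "arguments": {"moves": [[[0,0,0],[0,0,0.4],2],[[0,0,0],[0,0,0.8],2],[[0,0,0],[0,0,0.8],2],[[0,0,0],[0,0,0.8],2]]}}

```text
t: 7.82
eef_pos: [0.3486, -0.3931, 0.1527]
tool_rot: [-0.0, 0.69, 0.724, -0.001]
contact_force: [0.9, -0.1, -1.3]
gripper_width: 0.333
```

```bash
python3 mv.py .346 -.393 .1525 2.7
```

```text
t 7.83 p [ 0.3486 -0.3931  0.1527] jaw 2.75 tilt [-0.0019 -0.0012] F [ 0.9 -0.1 -1.3] w 2.85
[0.346, -0.393, 0.1525, 2.7] turn [-0.1, 0.1, 0.0] shift [0.03, -0.26, 0.02]
```

>>> {"name": "carry_out", "arguments": {"moves": [[[0,0,0],[0,0,0],5],[[0,0,0],[0,0,0],5],[[0,0,0],[0,0,-2],5],[[0,0,0],[0,0,-8],5],[[0,0,0],[2,0,-12],5]]}}

```text
t: 8.45
eef_pos: [0.3475, -0.3743, 0.2744]
tool_rot: [0.0, 0.691, 0.723, -0.002]
contact_force: [1.5, 0.3, 0.3]
gripper_width: 0.585
```

```bash
python3 mv.py .484 .0407 .28 2.7
```

```text
t 8.45 p [ 0.3475 -0.3743  0.2744] jaw 2.6 tilt [-0.0023 -0.0028] F [1.5 0.3 0.3] w 5.0
[0.484, 0.0407, 0.28, 2.7] turn [-0.1, 0.2, -0.1] shift [40.83, 15.52, -0.7]
```

>>> {"name": "carry_out", "arguments": {"moves": [[[0,0,0],[5.6,2.1,-0.7],5],[[0,0,0],[11.2,4.3,-0.7],5],[[0,0,0],[16.8,6.4,-0.7],5],[[0,0,0],[22.4,8.5,-0.7],5],[[0,0,0],[28,10.6,-0.7],5]]}}

```text
t: 9.07
eef_pos: [0.4404, -0.0861, 0.2791]
tool_rot: [-0.001, 0.69, 0.724, -0.0]
contact_force: [1.0, -0.1, -0.6]
gripper_width: 0.585
```

>>> {"name": "carry_out", "arguments": {"moves": [[[0,0,0],[5.6,2.1,0],5],[[0,0,0],[11.2,4.3,0],5],[[0,0,0],[12.8,4.9,0],5],[[0,0,0],[12.8,4.9,0],5]]}}

```text
t: 9.57
eef_pos: [0.4829, 0.0428, 0.2783]
tool_rot: [-0.001, 0.689, 0.724, -0.002]
contact_force: [-0.2, -0.9, -0.8]
gripper_width: 0.584
```

```bash
python3 mv.py .484 .0407 .169 2.7
```

```text
t 9.57 p [0.4829 0.0428 0.2783] jaw 2.85 tilt [-0.0037 -0.0008] F [-0.2 -0.9 -0.8] w 4.98
[0.484, 0.0407, 0.169, 2.7] turn [-0.2, 0.0, 0.2] shift [-0.21, 0.14, 10.93]
```

>>> {"name": "carry_out", "arguments": {"moves": [[[0,0,0],[-0.2,0.1,5],5],[[0,0,0],[-0.2,0.1,9],5],[[0,0,0],[-0.2,0.1,10.8],5],[[0,0,0],[-0.2,0.1,10.8],5],[[0,0,0],[-0.2,0.1,10.8],5]]}}

```text
t: 10.2
eef_pos: [0.484, 0.0392, 0.1714]
tool_rot: [-0.001, 0.691, 0.723, -0.001]
contact_force: [-0.3, 1.2, 0.2]
gripper_width: 0.586
```

```bash
python3 mv.py .484 .0407 .169 2.7
```

```text
t 10.2 p [0.484  0.0392 0.1714] jaw 2.63 tilt [-0.0021  0.    ] F [-0.3  1.2  0.2] w 5.01
[0.484, 0.0407, 0.169, 2.7] turn [-0.1, -0.0, -0.1] shift [0.15, 0.01, 0.24]
```

>>> {"name": "carry_out", "arguments": {"moves": [[[0,0,0],[0.1,0,0.2],4],[[0,0,0],[0.1,0,0.2],2],[[0,0,0],[0.1,0,0.2],2],[[0,0,0],[0.1,0,0.2],2],[[0,0,0],[0.1,0,0.2],2]]}}

```text
t: 10.82
eef_pos: [0.4838, 0.0415, 0.1692]
tool_rot: [-0.001, 0.69, 0.724, -0.001]
contact_force: [-1.4, -0.7, 5.9]
gripper_width: 0.331
```

```bash
python3 mv.py
```

```text
t 10.82 p [0.4838 0.0415 0.1692] jaw 2.75 tilt [-0.0025  0.0006] F [-1.4 -0.7  5.9] w 2.82
```

>>> {"name": "carry_out", "arguments": {"moves": [[[0,0,0],[0,0,-1],2],[[0,0,0],[0,0,-3],2],[[0,0,0],[0,0,-7],2],[[0,0,0],[0,0,-11],2],[[0,0,0],[0,0,-13],2]]}}

```text
t: 11.45
eef_pos: [0.4844, 0.0412, 0.3008]
tool_rot: [-0.001, 0.69, 0.724, 0.0]
contact_force: [0.3, -0.5, -4.3]
gripper_width: 0.33
```

```bash
python3 mv.py .438 -.40 .298 2.7
```

```text
t 11.45 p [0.4844 0.0412 0.3008] jaw 2.73 tilt [-0.0009  0.0009] F [ 0.3 -0.5 -4.3] w 2.81
[0.438, -0.4, 0.298, 2.7] turn [-0.0, -0.1, 0.0] shift [-43.85, -6.74, 0.25]
```

>>> {"name": "carry_out", "arguments": {"moves": [[[0,0,0],[-2,-0.3,0],2],[[0,0,0],[-7,-1.1,0],2],[[0,0,0],[-13,-2,0],2],[[0,0,0],[-19,-2.9,0],2],[[0,0,0],[-25,-3.8,0],2]]}}

```text
t: 12.08
eef_pos: [0.4571, -0.2117, 0.299]
tool_rot: [-0.001, 0.69, 0.724, -0.001]
contact_force: [1.0, 0.4, -2.5]
gripper_width: 0.333
```

>>> {"name": "carry_out", "arguments": {"moves": [[[0,0,0],[-6,-0.9,0],2],[[0,0,0],[-12,-1.8,0],2],[[0,0,0],[-16.5,-2.6,0],2],[[0,0,0],[-18.8,-2.9,0],2],[[0,0,0],[-18.8,-2.9,0],2]]}}

```text
t: 12.7
eef_pos: [0.4365, -0.4011, 0.2988]
tool_rot: [-0.001, 0.691, 0.723, -0.002]
contact_force: [-0.7, 0.9, -3.7]
gripper_width: 0.328
```

```bash
python3 mv.py .438 -.40 .1542 2.7
```

```text
t 12.7 p [ 0.4365 -0.4011  0.2988] jaw 2.54 tilt [-0.0047 -0.001 ] F [-0.7  0.9 -3.7] w 2.8
[0.438, -0.4, 0.1542, 2.7] turn [-0.3, 0.0, -0.2] shift [0.12, 0.22, 14.45]
```

>>> {"name": "carry_out", "arguments": {"moves": [[[0,0,0],[0.1,0.2,3],2],[[0,0,0],[0.1,0.2,8],2],[[0,0,0],[0.1,0.2,12.5],2],[[0,0,0],[0.1,0.2,13.8],2],[[0,0,0],[0.1,0.2,13.8],2]]}}

```text
t: 13.32
eef_pos: [0.4398, -0.3976, 0.1609]
tool_rot: [-0.002, 0.69, 0.724, -0.001]
contact_force: [-0.2, -0.2, -2.3]
gripper_width: 0.335
```

```bash
python3 mv.py .438 -.40 .1540 2.7
```

```text
t 13.32 p [ 0.4398 -0.3976  0.1609] jaw 2.79 tilt [-0.0039  0.0005] F [-0.2 -0.2 -2.3] w 2.86
[0.438, -0.4, 0.154, 2.7] turn [-0.2, -0.0, 0.1] shift [-0.23, -0.19, 0.69]
```

>>> {"name": "carry_out", "arguments": {"moves": [[[0,0,0],[0,0,0.4],2],[[0,0,0],[0,0,0.7],2],[[0,0,0],[0,0,0.7],2],[[0,0,0],[0,0,0.7],2]]}}

```text
t: 13.82
eef_pos: [0.4399, -0.3988, 0.1544]
tool_rot: [-0.0, 0.69, 0.724, -0.001]
contact_force: [-0.1, -0.4, 0.6]
gripper_width: 0.333
```

```bash
python3 mv.py .438 -.40 .1540 2.7
```

```text
t 13.82 p [ 0.4399 -0.3988  0.1544] jaw 2.74 tilt [-0.0021 -0.0011] F [-0.1 -0.4  0.6] w 2.85
[0.438, -0.4, 0.154, 2.7] turn [-0.1, 0.1, 0.0] shift [-0.12, -0.19, 0.04]
```

>>> {"name": "carry_out", "arguments": {"moves": [[[0,0,0],[0,0,0],5],[[0,0,0],[0,0,0],5],[[0,0,0],[0,0,-2],5],[[0,0,0],[0,0,-8],5],[[0,0,0],[2,0,-12.6],5]]}}

```text
t: 14.45
eef_pos: [0.4385, -0.3801, 0.2833]
tool_rot: [0.0, 0.691, 0.723, -0.002]
contact_force: [0.8, 1.7, -0.4]
gripper_width: 0.586
```

>>> {"name": "carry_out", "arguments": {"moves": [[[0,0,0],[6,0.2,0],5],[[0,0,0],[12,0.5,0],5],[[0,0,0],[18,0.7,0],5],[[0,0,0],[24,1,0],5],[[0,0,0],[30,1.2,0],5]]}}

```text
t: 15.08
eef_pos: [0.4365, -0.0766, 0.2809]
tool_rot: [-0.001, 0.69, 0.724, -0.0]
contact_force: [1.4, 0.9, -0.1]
gripper_width: 0.588
```

```bash
python3 mv.py .480 .1232 .28 2.7
```

```text
t 15.07 p [ 0.4365 -0.0766  0.2809] jaw 2.7 tilt [-0.0012  0.0008] F [ 1.4  0.9 -0.1] w 5.02
[0.48, 0.1232, 0.28, 2.7] turn [-0.1, -0.0, -0.0] shift [19.75, 5.28, 0.1]
```

>>> {"name": "carry_out", "arguments": {"moves": [[[0,0,0],[6,1.6,0],5],[[0,0,0],[12,3.2,0],5],[[0,0,0],[18,4.8,0],5],[[0,0,0],[19.7,5.3,0],5],[[0,0,0],[19.7,5.3,0],5]]}}

```text
t: 15.7
eef_pos: [0.4803, 0.1216, 0.28]
tool_rot: [-0.001, 0.689, 0.724, -0.001]
contact_force: [-0.0, -0.5, -0.3]
gripper_width: 0.586
```

```bash
python3 - <<'E'
from h import *
im,ci=shot('wrist','w3.png')
cv2.imwrite('pics/w3.png',im[:,:,::-1])
print(proj(ci,[[.4803,.1237,.174],[.4798,.1232,.174],[.5637,.0442,.049]]).round(1).tolist())
E
python3 mv.py .480 .1232 .169 2.7
```

```text
[[320.3, 203.8], [319.6, 204.4], [385.3, 239.9]]
t 15.75 p [0.4801 0.1199 0.2799] jaw 2.68 tilt [-0.0031 -0.0007] F [-0.5 -0.3  0.1] w 5.0
[0.48, 0.1232, 0.169, 2.7] turn [-0.2, 0.0, -0.0] shift [0.33, 0.04, 11.09]
```

View pics/w3.png

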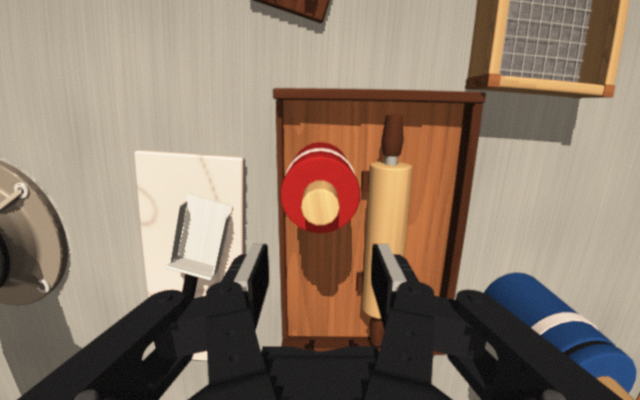

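Red's knob shows at (320,204), right where predicted. Descending on it.

>>> {"name": "carry_out", "arguments": {"moves": [[[0,0,0],[0.3,0,5],5],[[0,0,0],[0.3,0,9],5],[[0,0,0],[0.3,0,11],5],[[0,0,0],[0.3,0,11],5],[[0,0,0],[0.3,0,11],5]]}}

```text
t: 16.38
eef_pos: [0.4802, 0.1231, 0.1706]
tool_rot: [-0.001, 0.691, 0.723, -0.001]
contact_force: [-0.3, -0.2, -0.4]
gripper_width: 0.586
```

```bash
python3 mv.py .480 .1232 .169 2.7
```

```text
t 16.38 p [0.4802 0.1231 0.1706] jaw 2.62 tilt [-0.002   0.0004] F [-0.3 -0.2 -0.4] w 5.01
[0.48, 0.1232, 0.169, 2.7] turn [-0.1, -0.0, -0.1] shift [0.01, -0.02, 0.16]
```

>>> {"name": "carry_out", "arguments": {"moves": [[[0,0,0],[0,0,0.1],4],[[0,0,0],[0,0,0.1],2],[[0,0,0],[0,0,0.1],2],[[0,0,0],[0,0,0.1],2],[[0,0,0],[0,0,0.1],2]]}}

```text
t: 17.0
eef_pos: [0.4802, 0.1243, 0.1695]
tool_rot: [-0.001, 0.69, 0.724, -0.0]
contact_force: [-1.5, -0.6, 5.4]
gripper_width: 0.331
```

```bash
python3 mv.py
```

```text
t 17.0 p [0.4802 0.1243 0.1695] jaw 2.74 tilt [-0.0019  0.0007] F [-1.5 -0.6  5.4] w 2.82
```

>>> {"name": "carry_out", "arguments": {"moves": [[[0,0,0],[0,0,-1],2],[[0,0,0],[0,0,-3],2],[[0,0,0],[0,0,-7],2],[[0,0,0],[0,0,-11],2],[[0,0,0],[0,0,-13],2]]}}

```text
t: 17.62
eef_pos: [0.4802, 0.1242, 0.3007]
tool_rot: [-0.001, 0.69, 0.724, -0.0]
contact_force: [0.0, 0.1, -4.4]
gripper_width: 0.328
```

```bash
python3 mv.py .531 -.407 .298 2.7
```

```text
t 17.62 p [0.4802 0.1242 0.3007] jaw 2.73 tilt [-0.0016  0.0012] F [ 0.   0.1 -4.4] w 2.8
[0.531, -0.407, 0.298, 2.7] turn [-0.1, -0.1, 0.0] shift [-53.3, 2.54, 0.2]
```

>>> {"name": "carry_out", "arguments": {"moves": [[[0,0,0],[-2,0.1,0],2],[[0,0,0],[-7,0.3,0],2],[[0,0,0],[-13,0.6,0],2],[[0,0,0],[-19,0.9,0],2],[[0,0,0],[-25,1.2,0],2]]}}

```text
t: 18.25
eef_pos: [0.5032, -0.1264, 0.2986]
tool_rot: [-0.002, 0.69, 0.724, -0.001]
contact_force: [0.7, -0.3, -5.1]
gripper_width: 0.329
```

>>> {"name": "carry_out", "arguments": {"moves": [[[0,0,0],[-6,0.3,0],2],[[0,0,0],[-12,0.6,0],2],[[0,0,0],[-18,0.9,0],2],[[0,0,0],[-23,1.1,0],2],[[0,0,0],[-26,1.2,0],2]]}}

```text
t: 18.88
eef_pos: [0.527, -0.3866, 0.2981]
tool_rot: [-0.002, 0.691, 0.723, -0.002]
contact_force: [-0.7, 1.7, -4.6]
gripper_width: 0.332
```

```bash
python3 mv.py .531 -.407 .1545 2.7
```

```text
t 18.88 p [ 0.527  -0.3866  0.2981] jaw 2.59 tilt [-0.0052 -0.0007] F [-0.7  1.7 -4.6] w 2.83
[0.531, -0.407, 0.1545, 2.7] turn [-0.3, 0.0, -0.1] shift [-2.05, 0.38, 14.36]
```

>>> {"name": "carry_out", "arguments": {"moves": [[[0,0,0],[-1.9,0.4,2],2],[[0,0,0],[-1.9,0.4,7],2],[[0,0,0],[-1.9,0.4,12],2],[[0,0,0],[-1.9,0.4,13.5],2],[[0,0,0],[-1.9,0.4,13.5],2]]}}

```text
t: 19.5
eef_pos: [0.5327, -0.4024, 0.1632]
tool_rot: [-0.002, 0.69, 0.724, -0.001]
contact_force: [0.3, 0.5, -4.1]
gripper_width: 0.333
```

```bash
python3 mv.py .531 -.407 .1545 2.7
```

```text
t 19.5 p [ 0.5327 -0.4024  0.1632] jaw 2.76 tilt [-0.0048  0.0005] F [ 0.3  0.5 -4.1] w 2.84
[0.531, -0.407, 0.1545, 2.7] turn [-0.3, -0.0, 0.1] shift [-0.45, -0.19, 0.87]
```

>>> {"name": "carry_out", "arguments": {"moves": [[[0,0,0],[0,0,0.4],2],[[0,0,0],[0,0,0.8],2],[[0,0,0],[0,0,0.9],2],[[0,0,0],[0,0,0.9],2]]}}

```text
t: 20.0
eef_pos: [0.5329, -0.4029, 0.1547]
tool_rot: [-0.001, 0.69, 0.724, -0.001]
contact_force: [-0.0, 0.3, -4.1]
gripper_width: 0.332
```

```bash
python3 mv.py .531 -.407 .1545 2.7
```

```text
t 20.0 p [ 0.5329 -0.4029  0.1547] jaw 2.75 tilt [-0.003  -0.0004] F [-0.   0.3 -4.1] w 2.83
[0.531, -0.407, 0.1545, 2.7] turn [-0.2, 0.0, 0.0] shift [-0.4, -0.21, 0.02]
```

Force is still -4.1 N, so it hasn't touched down yet. I'll go slightly lower.

>>> {"name": "carry_out", "arguments": {"moves": [[[0,0,0],[0,0,0.1],2],[[0,0,0],[0,0,0.2],2],[[0,0,0],[0,0,0.2],2]]}}

```text
t: 20.38
eef_pos: [0.5332, -0.4036, 0.1547]
tool_rot: [-0.0, 0.69, 0.724, -0.001]
contact_force: [-2.8, 3.5, 10.1]
gripper_width: 0.335
```

```bash
python3 mv.py .531 -.407 .1545 2.7
```

```text
t 20.38 p [ 0.5332 -0.4036  0.1547] jaw 2.74 tilt [-0.0013 -0.001 ] F [-2.8  3.5 10.1] w 2.86
[0.531, -0.407, 0.1545, 2.7] turn [-0.1, 0.1, 0.0] shift [-0.33, -0.24, 0.02]
```

>>> {"name": "carry_out", "arguments": {"moves": [[[0,0,0],[0,0,-0.1],5],[[0,0,0],[0,0,-0.1],5],[[0,0,0],[0,0,-2],5],[[0,0,0],[0,0,-8],5],[[0,0,0],[2,0,-12.6],5]]}}

```text
t: 21.0
eef_pos: [0.5317, -0.3849, 0.282]
tool_rot: [0.0, 0.691, 0.723, -0.002]
contact_force: [0.5, -0.1, 0.0]
gripper_width: 0.585
```

>>> {"name": "carry_out", "arguments": {"moves": [[[0,0,0],[6,0,0],6],[[0,0,0],[12,0,0],7],[[0,0,0],[18,0.3,0],8],[[0,0,0],[24,0.6,0],8],[[0,0,0],[30,0.8,0],8]]}}

```text
t: 21.62
eef_pos: [0.526, -0.0812, 0.2796]
tool_rot: [-0.001, 0.69, 0.724, -0.0]
contact_force: [0.6, 0.2, 0.1]
gripper_width: 0.938
```

```bash
python3 mv.py .5637 .0442 .26 2.7
python3 - <<'E'
from h import *
im,ci=shot('top')
a=cv2.resize(im[180:310,340:500],None,fx=4,fy=4,interpolation=cv2.INTER_CUBIC)
cv2.imwrite('pics/tray1.png',a[:,:,::-1])
E
```

```text
t 21.62 p [ 0.526  -0.0812  0.2796] jaw 2.71 tilt [-0.0015  0.0004] F [0.6 0.2 0.1] w 8.01
[0.5637, 0.0442, 0.26, 2.7] turn [-0.1, -0.0, 0.0] shift [12.35, 4.37, 1.96]
```

View pics/tray1.png

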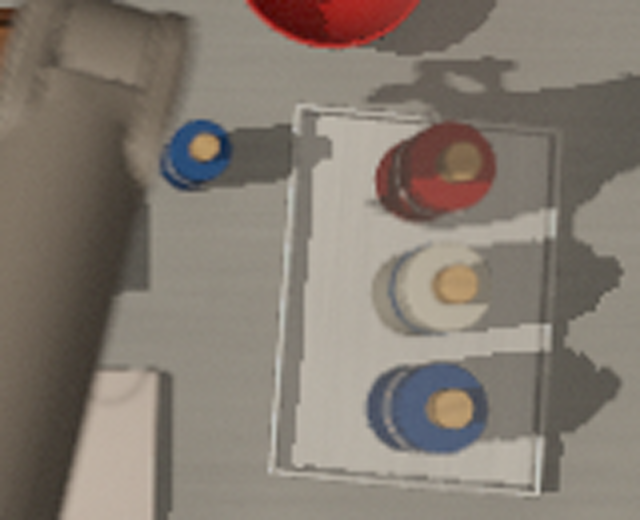

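All three jars stand upright in the tray: red at crop (437,170), cream (435,290), blue (428,408). Next I'll hover over the pin.

>>> {"name": "carry_out", "arguments": {"moves": [[[0,0,0],[5,2,2],8],[[0,0,0],[9,3.5,4],8],[[0,0,0],[9,4.3,4],8],[[0,0,0],[9,4.3,4],8],[[0,0,0],[9,4.3,4],8]]}}

```text
t: 22.3
eef_pos: [0.5644, 0.0073, 0.2391]
tool_rot: [-0.001, 0.691, 0.723, -0.001]
contact_force: [-0.3, -0.4, -1.1]
gripper_width: 0.939
```

```bash
cat > pin.py <<'E'
from h import *
import sys
im,ci=shot('wrist',sys.argv[1])
hsv=cv2.cvtColor(im,cv2.COLOR_RGB2HSV)
for d in bot.silhouettes('pin_center','wrist'):
    reg=d['region'].astype(np.uint8)
    c,_=cv2.findContours(reg,cv2.RETR_EXTERNAL,cv2.CHAIN_APPROX_NONE); c=max(c,key=cv2.contourArea)[:,0,:]
    P=onz(ci,c,float(sys.argv[2]))[:,:2]; r=cv2.minAreaRect((P*1000).astype(np.float32))
    print(d['score'],d['location'],'px',c.min(0),c.max(0),'rect',np.round(r[0],1),np.round(r[1],1),round(r[2],1))
E
python3 pin.py w4.png .049; python3 mv.py .5637 .0442 .2 2.7
```

```text
0.84 [322.3, 137.7] px [295   0] [347 284] rect [563.7  32.3] [ 49.4 285.3] 2.2
t 22.4 p [0.5642 0.0078 0.2388] jaw 2.61 tilt [-0.0027  0.0001] F [0.4 0.2 0.3] w 8.0
[0.5637, 0.0442, 0.2, 2.7] turn [-0.2, -0.0, -0.1] shift [3.64, 0.13, 3.88]
```

View pics/w4.png

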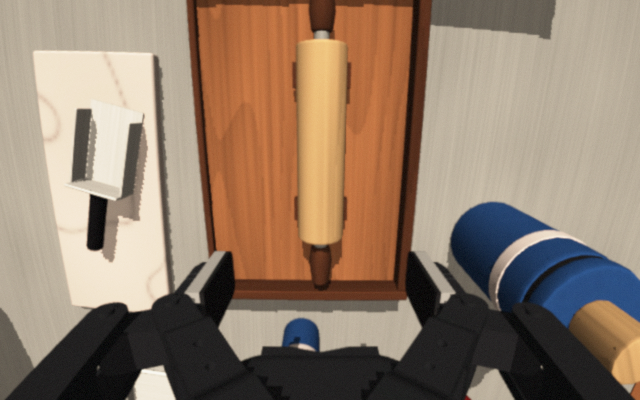

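The pin's barrel spans rows 40 to 243 at column 321, and the handles run along the rack. I'll work out its middle from the barrel ends.

```bash
python3 - <<'E'
from h import *
ci=bot.camera_info('wrist')
a=onz(ci,[[322,40],[321,243]],.073); print(a.round(4),a.mean(0),np.linalg.norm(a[0]-a[1]))
E
python3 mv.py .5637 .0442 .12 2.4
```

```text
[[ 0.5599  0.1368  0.073 ]
 [ 0.5677 -0.0487  0.073 ]] [0.56379257 0.04401078 0.073     ] 0.18567747338975304
t 22.4 p [0.5642 0.0078 0.2388] jaw 2.61 tilt [-0.0027  0.0001] F [0.4 0.2 0.3] w 8.0
[0.5637, 0.0442, 0.12, 2.4] turn [-0.2, -0.0, 0.2] shift [3.64, 0.15, 11.88]
```

>>> {"name": "carry_out", "arguments": {"moves": [[[0,0,0],[3.6,0.1,4],8],[[0,0,0],[3.6,0.1,9],8],[[0,0,0],[3.6,0.1,13],8],[[0,0,0],[3.6,0.1,13],8],[[0,0,0],[3.6,0.1,13],8]]}}

```text
t: 23.02
eef_pos: [0.5642, 0.0445, 0.1098]
tool_rot: [-0.001, 0.69, 0.723, -0.0]
contact_force: [0.0, 0.2, 0.1]
gripper_width: 0.937
```

```bash
python3 mv.py .5638 .044 .047 2.4
```

```text
t 23.02 p [0.5642 0.0445 0.1098] jaw 2.68 tilt [-0.0014  0.0001] F [0.  0.2 0.1] w 8.01
[0.5638, 0.044, 0.047, 2.4] turn [-0.1, -0.0, 0.3] shift [-0.05, -0.03, 6.28]
```

>>> {"name": "carry_out", "arguments": {"moves": [[[0,0,0.3],[0,0,3],8],[[0,0,0.3],[0,0,5.5],8],[[0,0,0.3],[0,0,6.2],8],[[0,0,0.3],[0,0,6.2],8]]}}

```text
t: 23.52
eef_pos: [0.5638, 0.0451, 0.0474]
tool_rot: [-0.001, 0.692, 0.722, -0.001]
contact_force: [0.2, 0.3, -0.0]
gripper_width: 0.938
```

```bash
python3 mv.py .5638 .044 .047 2.4
```

```text
t 23.52 p [0.5638 0.0451 0.0474] jaw 2.43 tilt [-0.0018  0.0002] F [ 0.2  0.3 -0. ] w 8.01
[0.5638, 0.044, 0.047, 2.4] turn [-0.1, -0.0, 0.0] shift [-0.11, -0.01, 0.04]
```

>>> {"name": "carry_out", "arguments": {"moves": [[[0,0,0],[0,0,0],6],[[0,0,0],[0,0,0],4],[[0,0,0],[0,0,0],4],[[0,0,0],[0,0,0],4],[[0,0,0],[0,0,0],4]], "newtons": 40}}

```text
t: 24.15
eef_pos: [0.5635, 0.0453, 0.0472]
tool_rot: [-0.001, 0.692, 0.722, -0.001]
contact_force: [-1.0, 0.3, 6.4]
gripper_width: 0.549
```

```bash
python3 mv.py .5638 .044 .2 2.4
```

```text
t 24.15 p [0.5635 0.0453 0.0472] jaw 2.44 tilt [-0.0023  0.0006] F [-1.   0.3  6.4] w 4.69
[0.5638, 0.044, 0.2, 2.4] turn [-0.1, -0.0, 0.0] shift [-0.12, -0.01, -15.28]
```

>>> {"name": "carry_out", "arguments": {"moves": [[[0,0,0],[0,0,-1],4],[[0,0,0],[0,0,-3],4],[[0,0,0],[0,0,-7],4],[[0,0,0],[0,0,-12],4],[[0,0,0],[0,0,-17],4]]}}

```text
t: 24.78
eef_pos: [0.5631, 0.0449, 0.2186]
tool_rot: [-0.001, 0.692, 0.722, -0.001]
contact_force: [1.0, 0.8, -2.4]
gripper_width: 0.549
```

```bash
python3 mv.py .43 .33 .23 -15.3 .4575 .4028 .23 -15.3
```

```text
t 24.77 p [0.5631 0.0449 0.2186] jaw 2.41 tilt [-0.0034 -0.0001] F [ 1.   0.8 -2.4] w 4.69
[0.43, 0.33, 0.23, -15.3] turn [-0.2, 0.0, 17.7] shift [29.05, -12.11, -1.1]
[0.4575, 0.4028, 0.23, -15.3] turn [-0.2, 0.0, 17.7] shift [36.2, -9.05, -1.11]
```

>>> {"name": "carry_out", "arguments": {"moves": [[[0,0,3],[2,-0.7,-1],4],[[0,0,8],[7,-2.5,-1],4],[[0,0,13],[13,-5.5,-1],4],[[0,0,17.7],[18.5,-8,-1],4],[[0,0,17.7],[22,-10,-1],4]]}}

```text
t: 25.4
eef_pos: [0.4525, 0.2634, 0.2274]
tool_rot: [-0.002, 0.794, 0.608, -0.001]
contact_force: [0.7, -0.5, -3.0]
gripper_width: 0.548
```

>>> {"name": "carry_out", "arguments": {"moves": [[[0,0,0],[2,0,0],4],[[0,0,0],[2,0,0],4],[[0,0,0],[2,0,0],4]]}}

```text
t: 25.78
eef_pos: [0.4604, 0.278, 0.2268]
tool_rot: [-0.001, 0.796, 0.606, -0.001]
contact_force: [-0.5, -0.8, -3.6]
gripper_width: 0.547
```

```bash
python3 mv.py .4575 .4028 .15 -15.3
python3 - <<'E'
from h import *
im,ci=shot('wrist','w5.png')
c,s=np.cos(np.radians(-15.3)),np.sin(np.radians(-15.3))
P=lambda x,y,z:[.4572+c*x-s*y,.4015+s*x+c*y,z]
print(np.round(proj(ci,[P(x,y,.012) for x in(-.045,.045) for y in (-.1,.1)]),1).tolist())
print(np.round(proj(ci,[P(x,y,.026) for x in(-.017,.017) for y in (-.07,.07)]),1).tolist())
E
```

```text
t 25.77 p [0.4604 0.278  0.2268] jaw -15.42 tilt [-0.0031 -0.0008] F [-0.5 -0.8 -3.6] w 4.67
[0.4575, 0.4028, 0.15, -15.3] turn [-0.2, 0.1, -0.1] shift [11.96, -3.58, 7.67]
[[245.9, 160.5], [234.9, -47.6], [329.0, 160.2], [329.8, -49.3]]
[[268.3, 133.1], [262.7, -20.1], [301.8, 132.9], [299.6, -20.7]]
```

View pics/w5.png

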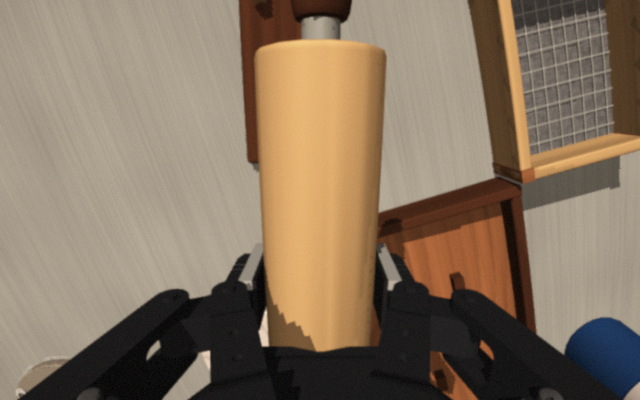

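The stand's near-left corner shows at (248,161) against a predicted (246,160.5), so the stand pose holds. I'll move over it and lower the pin.

>>> {"name": "carry_out", "arguments": {"moves": [[[0,0,0],[4,-1.2,1],4],[[0,0,0],[9,-2.6,4],4],[[0,0,0],[11.9,-3.5,7.5],4],[[0,0,0],[11.9,-3.5,9.7],4],[[0,0,0],[11.9,-3.5,9.7],4]]}}

```text
t: 26.45
eef_pos: [0.4566, 0.4018, 0.1279]
tool_rot: [-0.0, 0.795, 0.606, -0.003]
contact_force: [0.5, -0.5, -2.0]
gripper_width: 0.548
```

```bash
python3 mv.py .458 .4028 .06 -15.3
```

```text
t 26.45 p [0.4566 0.4018 0.1279] jaw -15.37 tilt [-0.0057 -0.0038] F [ 0.5 -0.5 -2. ] w 4.68
[0.458, 0.4028, 0.06, -15.3] turn [-0.3, 0.3, -0.1] shift [0.17, 0.14, 6.79]
```

>>> {"name": "carry_out", "arguments": {"moves": [[[-0.3,0.3,0],[0.1,0.1,3],4],[[-0.3,0.3,0],[0.1,0.1,5.5],4],[[-0.3,0.3,0],[0.1,0.1,6.3],4],[[-0.3,0.3,0],[0.1,0.1,6.3],4]]}}

```text
t: 26.95
eef_pos: [0.4586, 0.4042, 0.0674]
tool_rot: [-0.0, 0.795, 0.606, 0.003]
contact_force: [0.1, 0.0, -1.8]
gripper_width: 0.548
```

```bash
python3 mv.py .458 .4028 .042 -15.3;  python3 - <<'E'
from h import *
im,ci=shot('scene')
a=cv2.resize(im[100:200,290:420],None,fx=5,fy=5,interpolation=cv2.INTER_CUBIC)
b=shot('top')[0]
b=cv2.resize(b[215:290,150:260],None,fx=5,fy=5,interpolation=cv2.INTER_CUBIC)
cv2.imwrite('pics/st.png',np.hstack([cv2.resize(a,(400,308)),cv2.resize(b,(400,273))[:308] if 0 else cv2.copyMakeBorder(cv2.resize(b,(400,273)),0,35,0,0,0)])[:,:,::-1])
E
```

```text
t 26.95 p [0.4586 0.4042 0.0674] jaw -15.33 tilt [0.0037 0.0039] F [ 0.1  0.  -1.8] w 4.68
[0.458, 0.4028, 0.042, -15.3] turn [0.1, -0.3, -0.0] shift [-0.17, -0.03, 2.54]
```

View pics/st.png

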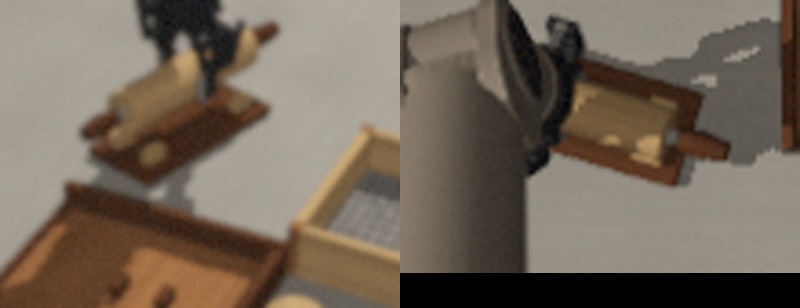

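Both crops show the pin in line above the stand, with the barrel end just inside the base end. I'll lower it into the saddles.

>>> {"name": "carry_out", "arguments": {"moves": [[[0,0,0],[-0.1,0,1],4],[[0,0,0],[-0.1,0,2],4],[[0,0,0],[-0.1,0,2.3],4],[[0,0,0],[-0.1,0,2.4],4],[[0,0,0],[-0.1,0,2.4],4]]}}

```text
t: 27.68
eef_pos: [0.4578, 0.4037, 0.0425]
tool_rot: [-0.0, 0.795, 0.607, 0.002]
contact_force: [0.1, -0.3, -2.4]
gripper_width: 0.547
```

```bash
python3 mv.py .458 .4028 .0412 -15.3
```

```text
t 27.68 p [0.4578 0.4037 0.0425] jaw -15.26 tilt [0.0032 0.0033] F [ 0.1 -0.3 -2.4] w 4.67
[0.458, 0.4028, 0.0412, -15.3] turn [0.1, -0.2, 0.0] shift [-0.08, 0.05, 0.13]
```

>>> {"name": "carry_out", "arguments": {"moves": [[[0,0,0],[-0.1,0,0.1],4],[[0,0,0],[-0.1,0,0.2],4],[[0,0,0],[-0.1,0,0.2],4]]}}

```text
t: 28.05
eef_pos: [0.4583, 0.4033, 0.0414]
tool_rot: [-0.001, 0.795, 0.607, 0.003]
contact_force: [1.6, 0.7, 4.3]
gripper_width: 0.55
```

```bash
python3 mv.py .458 .4028 .0412 -15.3
```

```text
t 28.05 p [0.4583 0.4033 0.0414] jaw -15.26 tilt [0.0047 0.0049] F [1.6 0.7 4.3] w 4.7
[0.458, 0.4028, 0.0412, -15.3] turn [0.2, -0.3, 0.0] shift [-0.05, -0.02, 0.02]
```

>>> {"name": "carry_out", "arguments": {"moves": [[[0,0,0],[0,0,0],6],[[0,0,0],[0,0,0],7.5],[[0,0,0],[0,0,0],7.5],[[0,0,0],[0,0,-1],7.5],[[0,0,0],[0,0,-4],7.5]]}}

```text
t: 28.68
eef_pos: [0.4563, 0.4021, 0.0801]
tool_rot: [-0.0, 0.795, 0.607, 0.001]
contact_force: [0.8, -0.6, 0.6]
gripper_width: 0.88
```

>>> {"name": "carry_out", "arguments": {"moves": [[[0,0,0],[0,0,-6],7.5],[[0,0,0],[-4,0,-12],7.5],[[0,0,0],[-8,0,-17],7.5],[[0,0,0],[-8,0,-18],7.5],[[0,0,0],[-8,0,-18],7.5]]}}

```text
t: 29.3
eef_pos: [0.4359, 0.3256, 0.2615]
tool_rot: [-0.001, 0.795, 0.607, 0.004]
contact_force: [0.2, 1.3, -0.1]
gripper_width: 0.88
```

```bash
python3 pin.py w6.png .043; python3 mv.py .45 .12 .29 2.7 .533 -.4036 .29 2.7;  python3 - <<'E'
from h import *
ci=bot.camera_info('wrist')
c,s=np.cos(np.radians(-15.3)),np.sin(np.radians(-15.3))
P=lambda x,y,z:[.4572+c*x-s*y,.4015+s*x+c*y,z]
print(np.round(proj(ci,[P(x,y,.012) for x in(-.045,.045) for y in (-.1,.1)]+[P(0,-.095,.067),P(0,.095,.067)]),1).tolist())
E
```

```text
0.72 [320.7, 107.5] px [297   0] [346 239] rect [451.  376.3] [251.3  49.2] 74.3
t 29.4 p [0.4348 0.3261 0.2592] jaw -15.15 tilt [0.002 0.003] F [-0.1  0.8 -0.4] w 7.51
[0.45, 0.12, 0.29, 2.7] turn [0.1, -0.2, -17.8] shift [-19.48, 6.86, -3.14]
[0.533, -0.4036, 0.29, 2.7] turn [0.1, -0.2, -17.8] shift [-67.86, 28.55, -3.29]
[[283.8, 189.5], [279.3, 7.6], [358.0, 189.6], [363.7, 7.9], [321.3, 197.6], [322.0, -5.4]]
```

View pics/w6.png

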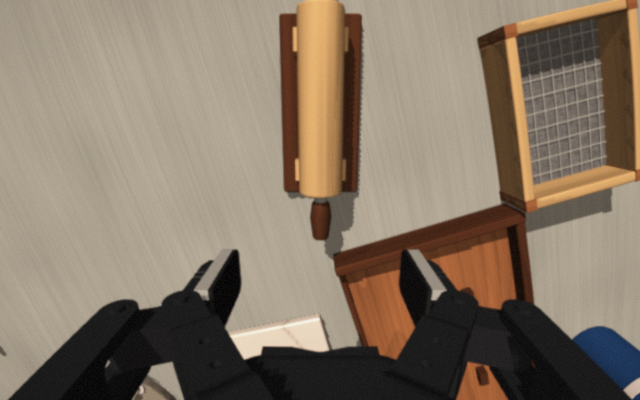

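The pin lies in all four saddles: its barrel (columns 298–343) is centred between the blocks, and its end overhang past the base is symmetric. Now back to the tray for red.

>>> {"name": "carry_out", "arguments": {"moves": [[[0,0,-4],[-5.6,2.3,-1],6.5],[[0,0,-8],[-11.2,4.7,-2],5],[[0,0,-12],[-16.9,7.1,-3],5],[[0,0,-16],[-22.6,9.5,-3],5],[[0,0,-17.8],[-28.2,11.9,-3],5]]}}

```text
t: 30.02
eef_pos: [0.476, 0.0206, 0.2883]
tool_rot: [-0.0, 0.69, 0.724, 0.002]
contact_force: [1.9, -0.4, 0.4]
gripper_width: 0.586
```

```bash
python3 mv.py .533 -.4036 .29 2.7
```

```text
t 30.02 p [0.476  0.0206 0.2883] jaw 2.75 tilt [0.0019 0.0025] F [ 1.9 -0.4  0.4] w 5.01
[0.533, -0.4036, 0.29, 2.7] turn [0.1, -0.1, 0.0] shift [-42.65, 3.66, -0.27]
```

>>> {"name": "carry_out", "arguments": {"moves": [[[0,0,0],[-6,0.5,0],5],[[0,0,0],[-12,1,0],5],[[0,0,0],[-18,1.5,0],5],[[0,0,0],[-24,2,0],5],[[0,0,0],[-30,2.5,0],5]]}}

```text
t: 30.65
eef_pos: [0.5153, -0.2778, 0.2858]
tool_rot: [-0.002, 0.69, 0.723, 0.001]
contact_force: [1.0, 1.0, 0.4]
gripper_width: 0.584
```

>>> {"name": "carry_out", "arguments": {"moves": [[[0,0,0],[-6,0.5,0],5],[[0,0,0],[-12,1.1,0],5],[[0,0,0],[-12.6,1.2,0],5],[[0,0,0],[-12.6,1.2,0],5]]}}

```text
t: 31.15
eef_pos: [0.5322, -0.4021, 0.2854]
tool_rot: [-0.002, 0.691, 0.723, 0.002]
contact_force: [0.2, 0.5, 0.4]
gripper_width: 0.587
```

```bash
python3 mv.py .533 -.4036 .1545 2.7
```

```text
t 31.15 p [ 0.5322 -0.4021  0.2854] jaw 2.54 tilt [-0.0002  0.0049] F [0.2 0.5 0.4] w 5.01
[0.533, -0.4036, 0.1545, 2.7] turn [-0.0, -0.3, -0.2] shift [-0.22, 0.08, 13.09]
```

>>> {"name": "carry_out", "arguments": {"moves": [[[0.1,-0.3,0],[-0.1,0.1,5],5],[[0.1,-0.3,0],[-0.1,0.1,10],5],[[0.1,-0.3,0],[-0.1,0.1,12.9],5],[[0.1,-0.3,0],[-0.1,0.1,12.9],5],[[0.1,-0.3,0],[-0.1,0.1,12.9],5]]}}

```text
t: 31.78
eef_pos: [0.5345, -0.4023, 0.16]
tool_rot: [0.002, 0.691, 0.723, 0.0]
contact_force: [-0.5, -0.5, 0.5]
gripper_width: 0.588
```

```bash
python3 mv.py .533 -.4036 .1545 2.7
```

```text
t 31.77 p [ 0.5345 -0.4023  0.16  ] jaw 2.65 tilt [ 0.0026 -0.0023] F [-0.5 -0.5  0.5] w 5.02
[0.533, -0.4036, 0.1545, 2.7] turn [0.1, 0.1, -0.1] shift [-0.13, -0.16, 0.55]
```

>>> {"name": "carry_out", "arguments": {"moves": [[[0,0,0],[-0.1,-0.15,0.5],4.5],[[0,0,0],[-0.1,-0.15,0.5],4],[[0,0,0],[-0.1,-0.15,0.5],2],[[0,0,0],[-0.1,-0.15,0.5],2],[[0,0,0],[-0.1,-0.15,0.5],2]], "newtons": 50}}

```text
t: 32.4
eef_pos: [0.5326, -0.4044, 0.1546]
tool_rot: [0.002, 0.691, 0.723, 0.0]
contact_force: [1.5, 0.4, 6.4]
gripper_width: 0.335
```

```bash
python3 mv.py
```

```text
t 32.4 p [ 0.5326 -0.4044  0.1546] jaw 2.56 tilt [ 0.0028 -0.0025] F [1.5 0.4 6.4] w 2.86
```

>>> {"name": "carry_out", "arguments": {"moves": [[[0,0,0],[0,0,-1],2],[[0,0,0],[0,0,-3],2],[[0,0,0],[0,0,-7],2],[[0,0,0],[0,0,-11],2],[[0,0,0],[0,0,-14.5],2]]}}

```text
t: 33.02
eef_pos: [0.5312, -0.404, 0.3011]
tool_rot: [0.001, 0.691, 0.722, -0.0]
contact_force: [-0.3, 0.3, -4.7]
gripper_width: 0.334
```

```bash
python3 mv.py .4802 .1243 .30 2.7
```

```text
t 33.02 p [ 0.5312 -0.404   0.3011] jaw 2.5 tilt [ 0.0017 -0.0022] F [-0.3  0.3 -4.7] w 2.85
[0.4802, 0.1243, 0.3, 2.7] turn [0.1, 0.1, -0.2] shift [53.0, -2.79, -0.01]
```

>>> {"name": "carry_out", "arguments": {"moves": [[[0,0,0],[2,-0.1,0],2],[[0,0,0],[7,-0.4,0],2],[[0,0,0],[13,-0.7,0],2],[[0,0,0],[19,-1,0],2],[[0,0,0],[25,-1.3,0],2]]}}

```text
t: 33.65
eef_pos: [0.5068, -0.1531, 0.2988]
tool_rot: [0.001, 0.692, 0.722, 0.0]
contact_force: [1.4, 0.6, -4.4]
gripper_width: 0.329
```

>>> {"name": "carry_out", "arguments": {"moves": [[[0,0,0],[6,-0.3,0],2],[[0,0,0],[12,-0.6,0],2],[[0,0,0],[18,-0.9,0],2],[[0,0,0],[23,-1.2,0],2],[[0,0,0],[26.5,-1.4,0],2]]}}

```text
t: 34.28
eef_pos: [0.4811, 0.1116, 0.2984]
tool_rot: [0.0, 0.691, 0.723, 0.0]
contact_force: [-0.1, -1.5, -4.9]
gripper_width: 0.332
```

```bash
python3 mv.py .4802 .1235 .18 2.7
```

```text
t 34.27 p [0.4811 0.1116 0.2984] jaw 2.64 tilt [ 0.001  -0.0002] F [-0.1 -1.5 -4.9] w 2.83
[0.4802, 0.1235, 0.18, 2.7] turn [0.1, 0.0, -0.1] shift [1.2, -0.04, 11.84]
```

>>> {"name": "carry_out", "arguments": {"moves": [[[0,0,0],[1,0,2],2],[[0,0,0],[1,0,6],2],[[0,0,0],[1,0,10],2],[[0,0,0],[1,0,11.4],2],[[0,0,0],[1,0,11.4],2]]}}

```text
t: 34.9
eef_pos: [0.4816, 0.1188, 0.1841]
tool_rot: [0.001, 0.692, 0.722, -0.001]
contact_force: [-0.3, 0.4, -4.2]
gripper_width: 0.331
```

```bash
python3 mv.py .4802 .1235 .1695 2.7
```

```text
t 34.9 p [0.4816 0.1188 0.1841] jaw 2.49 tilt [ 0.0008 -0.0023] F [-0.3  0.4 -4.2] w 2.82
[0.4802, 0.1235, 0.1695, 2.7] turn [0.0, 0.1, -0.2] shift [0.48, -0.12, 1.46]
```

>>> {"name": "carry_out", "arguments": {"moves": [[[0,0,0],[0.5,-0.1,0.4],2],[[0,0,0],[0.5,-0.1,0.9],2],[[0,0,0],[0.5,-0.1,1.2],2],[[0,0,0],[0.5,-0.1,1.3],2],[[0,0,0],[0.5,-0.1,1.3],2]]}}

```text
t: 35.52
eef_pos: [0.4805, 0.1241, 0.1708]
tool_rot: [0.001, 0.691, 0.723, -0.0]
contact_force: [-0.3, -0.8, -5.5]
gripper_width: 0.329
```

```bash
python3 mv.py .4802 .1235 .1695 2.7
```

```text
t 35.52 p [0.4805 0.1241 0.1708] jaw 2.54 tilt [ 0.0015 -0.0019] F [-0.3 -0.8 -5.5] w 2.81
[0.4802, 0.1235, 0.1695, 2.7] turn [0.1, 0.1, -0.2] shift [-0.06, -0.03, 0.13]
```

>>> {"name": "carry_out", "arguments": {"moves": [[[0,0,0],[0,0,0.1],2],[[0,0,0],[0,0,0.2],2],[[0,0,0],[0,0,0.2],2]]}}

```text
t: 35.9
eef_pos: [0.4812, 0.1243, 0.1694]
tool_rot: [0.001, 0.691, 0.723, 0.0]
contact_force: [-1.5, -0.6, 3.9]
gripper_width: 0.334
```

```bash
python3 mv.py .4802 .1235 .1695 2.7
```

```text
t 35.9 p [0.4812 0.1243 0.1694] jaw 2.54 tilt [ 0.0026 -0.0012] F [-1.5 -0.6  3.9] w 2.85
[0.4802, 0.1235, 0.1695, 2.7] turn [0.1, 0.1, -0.2] shift [-0.07, -0.1, -0.01]
```

>>> {"name": "carry_out", "arguments": {"moves": [[[0,0,0],[0,0,0],5],[[0,0,0],[0,0,0],5],[[0,0,0],[0,0,-2],5],[[0,0,0],[0,0,-7],5],[[0,0,0],[-1,0,-11.5],5]]}}

```text
t: 36.52
eef_pos: [0.4807, 0.1148, 0.2851]
tool_rot: [0.001, 0.691, 0.723, -0.0]
contact_force: [0.3, 0.5, 0.7]
gripper_width: 0.586
```

>>> {"name": "carry_out", "arguments": {"moves": [[[0,0,0],[-6,-0.2,0],5],[[0,0,0],[-12,-0.4,0],5],[[0,0,0],[-18,-0.6,0],5],[[0,0,0],[-24,-0.8,0],5],[[0,0,0],[-30,-1,0],5]]}}

```text
t: 37.15
eef_pos: [0.4841, -0.1872, 0.2844]
tool_rot: [0.001, 0.691, 0.723, 0.0]
contact_force: [1.2, 0.5, 1.1]
gripper_width: 0.584
```

```bash
python3 mv.py .4399 -.3988 .28 2.7
```

```text
t 37.15 p [ 0.4841 -0.1872  0.2844] jaw 2.6 tilt [ 0.0022 -0.0013] F [1.2 0.5 1.1] w 4.99
[0.4399, -0.3988, 0.28, 2.7] turn [0.1, 0.1, -0.1] shift [-20.93, -5.37, 0.46]
```

>>> {"name": "carry_out", "arguments": {"moves": [[[0,0,0],[-6,-1.6,0],5],[[0,0,0],[-12,-3.2,0],5],[[0,0,0],[-18,-4.8,0],5],[[0,0,0],[-20.8,-5.4,2],5],[[0,0,0],[-20.8,-5.4,6],5]]}}

```text
t: 37.78
eef_pos: [0.4385, -0.4001, 0.2254]
tool_rot: [0.003, 0.693, 0.721, -0.001]
contact_force: [1.3, 1.2, 0.0]
gripper_width: 0.584
```

```bash
python3 mv.py .4399 -.3988 .16 2.7
```

```text
t 37.77 p [ 0.4385 -0.4001  0.2254] jaw 2.27 tilt [ 0.004  -0.0056] F [1.3 1.2 0. ] w 4.99
[0.4399, -0.3988, 0.16, 2.7] turn [0.2, 0.3, -0.4] shift [0.16, 0.12, 6.54]
```

>>> {"name": "carry_out", "arguments": {"moves": [[[0,0,0],[0.1,0.1,4],5],[[0,0,0],[0.1,0.1,6.4],5],[[0,0,0],[0.1,0.1,6.4],5],[[0,0,0],[0.1,0.1,6.4],5]]}}

```text
t: 38.28
eef_pos: [0.4408, -0.3957, 0.1617]
tool_rot: [0.002, 0.691, 0.723, -0.0]
contact_force: [-0.0, -0.6, 0.1]
gripper_width: 0.588
```

```bash
python3 mv.py .4399 -.3988 .1543 2.7
```

```text
t 38.27 p [ 0.4408 -0.3957  0.1617] jaw 2.54 tilt [ 0.0024 -0.0028] F [-0.  -0.6  0.1] w 5.02
[0.4399, -0.3988, 0.1543, 2.7] turn [0.1, 0.2, -0.2] shift [-0.3, -0.11, 0.74]
```

>>> {"name": "carry_out", "arguments": {"moves": [[[0,0,0],[-0.3,-0.1,0.6],4.5],[[0,0,0],[-0.3,-0.1,0.7],4],[[0,0,0],[-0.3,-0.1,0.7],2],[[0,0,0],[-0.3,-0.1,0.7],2],[[0,0,0],[-0.3,-0.1,0.7],2]]}}

```text
t: 38.9
eef_pos: [0.4396, -0.3984, 0.1541]
tool_rot: [0.001, 0.691, 0.723, -0.0]
contact_force: [-2.1, 0.6, 4.9]
gripper_width: 0.328
```

```bash
python3 mv.py
```

```text
t 38.9 p [ 0.4396 -0.3984  0.1541] jaw 2.54 tilt [ 0.0018 -0.002 ] F [-2.1  0.6  4.9] w 2.8
```

>>> {"name": "carry_out", "arguments": {"moves": [[[0,0,0],[0,0,-1],2],[[0,0,0],[0,0,-3],2],[[0,0,0],[0,0,-7],2],[[0,0,0],[0,0,-11],2],[[0,0,0],[0,0,-14.5],2]]}}

```text
t: 39.52
eef_pos: [0.4392, -0.3981, 0.3012]
tool_rot: [0.002, 0.691, 0.722, -0.0]
contact_force: [0.1, -0.2, -3.1]
gripper_width: 0.332
```

```bash
python3 mv.py .4838 .0415 .30 2.7
```

```text
t 39.52 p [ 0.4392 -0.3981  0.3012] jaw 2.52 tilt [ 0.0025 -0.0024] F [ 0.1 -0.2 -3.1] w 2.84
[0.4838, 0.0415, 0.3, 2.7] turn [0.1, 0.1, -0.2] shift [43.72, 6.38, 0.03]
```

>>> {"name": "carry_out", "arguments": {"moves": [[[0,0,0],[2,0.3,0],2],[[0,0,0],[7,1,0],2],[[0,0,0],[13,1.9,0],2],[[0,0,0],[19,2.8,0],2],[[0,0,0],[25,3.6,0],2]]}}

```text
t: 40.15
eef_pos: [0.4641, -0.145, 0.2989]
tool_rot: [0.001, 0.692, 0.722, 0.0]
contact_force: [0.6, 0.6, -2.5]
gripper_width: 0.328
```

>>> {"name": "carry_out", "arguments": {"moves": [[[0,0,0],[6,0.9,0],2],[[0,0,0],[12,1.8,0],2],[[0,0,0],[16.5,2.5,0],2],[[0,0,0],[18.6,2.8,0],2],[[0,0,0],[18.6,2.8,0],2]]}}

```text
t: 40.78
eef_pos: [0.4841, 0.0413, 0.2983]
tool_rot: [0.001, 0.69, 0.723, -0.0]
contact_force: [0.6, -1.2, -3.4]
gripper_width: 0.331
```

```bash
python3 mv.py .4838 .0419 .18 2.7
```

```text
t 40.77 p [0.4841 0.0413 0.2983] jaw 2.67 tilt [ 0.0016 -0.0019] F [ 0.6 -1.2 -3.4] w 2.83
[0.4838, 0.0419, 0.18, 2.7] turn [0.1, 0.1, -0.0] shift [0.08, -0.04, 11.83]
```

>>> {"name": "carry_out", "arguments": {"moves": [[[0,0,0],[0,0,2],2],[[0,0,0],[0,0,6],2],[[0,0,0],[0,0,10],2],[[0,0,0],[0,0,11.4],2],[[0,0,0],[0,0,11.4],2]]}}

```text
t: 41.4
eef_pos: [0.4841, 0.0388, 0.1842]
tool_rot: [0.001, 0.692, 0.722, -0.001]
contact_force: [0.5, 0.2, -2.8]
gripper_width: 0.336
```

```bash
python3 mv.py .4838 .0419 .1689 2.7
```

```text
t 41.4 p [0.4841 0.0388 0.1842] jaw 2.41 tilt [ 0.0008 -0.0027] F [ 0.5  0.2 -2.8] w 2.87
[0.4838, 0.0419, 0.1689, 2.7] turn [0.0, 0.2, -0.3] shift [0.31, -0.02, 1.53]
```

>>> {"name": "carry_out", "arguments": {"moves": [[[0,0,0],[0.2,0,0.5],2],[[0,0,0],[0.2,0,1],2],[[0,0,0],[0.2,0,1.3],2],[[0,0,0],[0.2,0,1.4],2],[[0,0,0],[0.2,0,1.4],2]]}}

```text
t: 42.02
eef_pos: [0.4841, 0.0423, 0.17]
tool_rot: [0.001, 0.691, 0.723, -0.0]
contact_force: [0.1, -0.4, -2.5]
gripper_width: 0.331
```

```bash
python3 mv.py .4838 .0419 .1689 2.7
```

```text
t 42.02 p [0.4841 0.0423 0.17  ] jaw 2.54 tilt [ 0.0015 -0.0018] F [ 0.1 -0.4 -2.5] w 2.83
[0.4838, 0.0419, 0.1689, 2.7] turn [0.1, 0.1, -0.2] shift [-0.04, -0.03, 0.11]
```

>>> {"name": "carry_out", "arguments": {"moves": [[[0,0,0],[0,0,0.1],2],[[0,0,0],[0,0,0.2],2],[[0,0,0],[0,0,0.2],2]]}}

```text
t: 42.4
eef_pos: [0.4846, 0.0422, 0.1691]
tool_rot: [0.001, 0.691, 0.723, 0.0]
contact_force: [-4.4, -0.6, 12.9]
gripper_width: 0.328
```

```bash
python3 mv.py .4838 .0419 .1689 2.7
```

```text
t 42.4 p [0.4846 0.0422 0.1691] jaw 2.53 tilt [ 0.0018 -0.0006] F [-4.4 -0.6 12.9] w 2.81
[0.4838, 0.0419, 0.1689, 2.7] turn [0.1, 0.0, -0.2] shift [-0.03, -0.08, 0.02]
```

Touched down. I'll release and go for blue at (.3486,-.3931).

>>> {"name": "carry_out", "arguments": {"moves": [[[0,0,0],[0,0,-0.1],5],[[0,0,0],[0,0,-0.1],5],[[0,0,0],[0,0,-2],5],[[0,0,0],[0,0,-7],5],[[0,0,0],[-1,0,-11.5],5]]}}

```text
t: 43.02
eef_pos: [0.4845, 0.0328, 0.2842]
tool_rot: [0.001, 0.691, 0.723, -0.0]
contact_force: [0.6, 1.2, 0.7]
gripper_width: 0.583
```

>>> {"name": "carry_out", "arguments": {"moves": [[[0,0,0],[-5.6,-1.8,0],5],[[0,0,0],[-11.2,-3.7,0],5],[[0,0,0],[-16.8,-5.5,0],5],[[0,0,0],[-22.4,-7.3,0],5],[[0,0,0],[-28,-9.1,0],5]]}}

```text
t: 43.65
eef_pos: [0.4055, -0.2526, 0.2836]
tool_rot: [0.001, 0.691, 0.723, 0.001]
contact_force: [1.5, 0.3, -0.0]
gripper_width: 0.584
```

```bash
python3 mv.py .3486 -.3931 .28 2.7
```

```text
t 43.65 p [ 0.4055 -0.2526  0.2836] jaw 2.61 tilt [ 0.0029 -0.0011] F [ 1.5  0.3 -0. ] w 4.98
[0.3486, -0.3931, 0.28, 2.7] turn [0.2, 0.1, -0.1] shift [-13.77, -6.33, 0.36]
```

>>> {"name": "carry_out", "arguments": {"moves": [[[0,0,0],[-5.5,-2.5,0],5],[[0,0,0],[-11,-5,0],5],[[0,0,0],[-13.6,-6.3,1],5],[[0,0,0],[-13.6,-6.3,6],5],[[0,0,0],[-13.6,-6.3,6],5]]}}

```text
t: 44.28
eef_pos: [0.3473, -0.3886, 0.2211]
tool_rot: [-0.002, 0.692, 0.722, -0.001]
contact_force: [-0.9, -0.1, 0.8]
gripper_width: 0.587
```

```bash
python3 mv.py .3486 -.3931 .16 2.7
```

```text
t 44.27 p [ 0.3473 -0.3886  0.2211] jaw 2.46 tilt [-0.0039  0.0018] F [-0.9 -0.1  0.8] w 5.01
[0.3486, -0.3931, 0.16, 2.7] turn [-0.2, -0.1, -0.2] shift [-0.46, 0.14, 6.11]
```

>>> {"name": "carry_out", "arguments": {"moves": [[[0,0,0],[-0.3,0.1,4],5],[[0,0,0],[-0.3,0.1,6],5],[[0,0,0],[-0.3,0.1,6],5],[[0,0,0],[-0.3,0.1,6],5]]}}

```text
t: 44.78
eef_pos: [0.3509, -0.3936, 0.1649]
tool_rot: [0.002, 0.691, 0.723, -0.0]
contact_force: [0.1, -0.9, 0.4]
gripper_width: 0.589
```

```bash
python3 mv.py .3486 -.3931 .1527 2.7
```

```text
t 44.77 p [ 0.3509 -0.3936  0.1649] jaw 2.56 tilt [ 0.0028 -0.0029] F [ 0.1 -0.9  0.4] w 5.03
[0.3486, -0.3931, 0.1527, 2.7] turn [0.2, 0.2, -0.1] shift [0.06, -0.23, 1.22]
```

>>> {"name": "carry_out", "arguments": {"moves": [[[0,0,0],[0,-0.2,0.8],5],[[0,0,0],[0,-0.2,1.1],4],[[0,0,0],[0,-0.2,1.1],2],[[0,0,0],[0,-0.2,1.1],2],[[0,0,0],[0,-0.2,1.1],2]]}}

```text
t: 45.4
eef_pos: [0.3479, -0.3932, 0.1525]
tool_rot: [0.001, 0.691, 0.723, -0.0]
contact_force: [-3.3, 0.1, 0.2]
gripper_width: 0.331
```

```bash
python3 mv.py
```

```text
t 45.4 p [ 0.3479 -0.3932  0.1525] jaw 2.53 tilt [ 0.0008 -0.0016] F [-3.3  0.1  0.2] w 2.82
```

>>> {"name": "carry_out", "arguments": {"moves": [[[0,0,0],[0,0,-1],2],[[0,0,0],[0,0,-3],2],[[0,0,0],[0,0,-7],2],[[0,0,0],[0,0,-11],2],[[0,0,0],[0,0,-14.5],2]]}}

```text
t: 46.02
eef_pos: [0.3479, -0.3931, 0.3]
tool_rot: [0.002, 0.691, 0.722, 0.0]
contact_force: [0.8, 0.3, -5.4]
gripper_width: 0.332
```

```bash
python3 mv.py .4886 -.0405 .30 2.7
```

```text
t 46.02 p [ 0.3479 -0.3931  0.3   ] jaw 2.51 tilt [ 0.0028 -0.0021] F [ 0.8  0.3 -5.4] w 2.84
[0.4886, -0.0405, 0.3, 2.7] turn [0.2, 0.1, -0.2] shift [34.61, 15.6, -0.04]
```

>>> {"name": "carry_out", "arguments": {"moves": [[[0,0,0],[2,0.9,0],2],[[0,0,0],[6.5,2.9,0],2],[[0,0,0],[12,5.4,0],2],[[0,0,0],[17.5,7.9,0],2],[[0,0,0],[23,10.4,0],2]]}}

```text
t: 46.65
eef_pos: [0.4421, -0.157, 0.298]
tool_rot: [0.001, 0.692, 0.722, 0.001]
contact_force: [1.9, -0.8, -6.1]
gripper_width: 0.335
```

>>> {"name": "carry_out", "arguments": {"moves": [[[0,0,0],[5,2.2,0],2],[[0,0,0],[9,4,0],2],[[0,0,0],[11,5,0],2],[[0,0,0],[11.5,5.2,0],2],[[0,0,0],[11.5,5.2,0],2]]}}

```text
t: 47.28
eef_pos: [0.4881, -0.0428, 0.2973]
tool_rot: [0.001, 0.692, 0.722, -0.0]
contact_force: [-0.9, -0.9, -6.7]
gripper_width: 0.329
```

```bash
python3 mv.py .4886 -.0406 .18 2.7
```

```text
t 47.27 p [ 0.4881 -0.0428  0.2973] jaw 2.43 tilt [ 0.0012 -0.0021] F [-0.9 -0.9 -6.7] w 2.81
[0.4886, -0.0406, 0.18, 2.7] turn [0.1, 0.1, -0.3] shift [0.25, 0.04, 11.73]
```

>>> {"name": "carry_out", "arguments": {"moves": [[[0,0,0],[0.1,0,2],2],[[0,0,0],[0.1,0,6],2],[[0,0,0],[0.1,0,10],2],[[0,0,0],[0.1,0,11.4],2],[[0,0,0],[0.1,0,11.4],2]]}}

```text
t: 47.9
eef_pos: [0.4884, -0.0418, 0.1833]
tool_rot: [0.001, 0.692, 0.722, -0.001]
contact_force: [-0.2, 0.0, -6.1]
gripper_width: 0.329
```

```bash
python3 mv.py .4886 -.0406 .1673 2.7
```

```text
t 47.9 p [ 0.4884 -0.0418  0.1833] jaw 2.42 tilt [ 0.0006 -0.0024] F [-0.2  0.  -6.1] w 2.81
[0.4886, -0.0406, 0.1673, 2.7] turn [0.0, 0.1, -0.3] shift [0.13, 0.02, 1.6]
```

>>> {"name": "carry_out", "arguments": {"moves": [[[0,0,0],[0.1,0,0.5],2],[[0,0,0],[0.1,0,1],2],[[0,0,0],[0.1,0,1.3],2],[[0,0,0],[0.1,0,1.45],2],[[0,0,0],[0.1,0,1.45],2]]}}

```text
t: 48.52
eef_pos: [0.4887, -0.0396, 0.1686]
tool_rot: [0.001, 0.691, 0.723, -0.0]
contact_force: [-0.6, -0.2, -6.1]
gripper_width: 0.326
```

```bash
python3 mv.py .4886 -.0406 .1673 2.7
```

```text
t 48.52 p [ 0.4887 -0.0396  0.1686] jaw 2.55 tilt [ 0.0013 -0.0018] F [-0.6 -0.2 -6.1] w 2.78
[0.4886, -0.0406, 0.1673, 2.7] turn [0.1, 0.1, -0.2] shift [-0.1, -0.01, 0.13]
```

>>> {"name": "carry_out", "arguments": {"moves": [[[0,0,0],[0,0,0.1],2],[[0,0,0],[0,0,0.2],2],[[0,0,0],[0,0,0.2],2]]}}

```text
t: 48.9
eef_pos: [0.4891, -0.0399, 0.1674]
tool_rot: [0.001, 0.691, 0.722, 0.0]
contact_force: [-4.1, -0.1, 6.9]
gripper_width: 0.332
```

```bash
python3 mv.py .4886 -.0406 .1673 2.7
```

```text
t 48.9 p [ 0.4891 -0.0399  0.1674] jaw 2.52 tilt [ 0.0018 -0.0012] F [-4.1 -0.1  6.9] w 2.84
[0.4886, -0.0406, 0.1673, 2.7] turn [0.1, 0.1, -0.2] shift [-0.07, -0.05, 0.01]
```

Down. I'll release, rise, back off towards -y, and check from the top camera.

>>> {"name": "carry_out", "arguments": {"moves": [[[0,0,0],[0,0,0],5],[[0,0,0],[0,0,0],5],[[0,0,0],[0,0,-2],5],[[0,0,0],[0,0,-7],5],[[0,0,0],[-2,0,-12],5]]}}

```text
t: 49.52
eef_pos: [0.4896, -0.0584, 0.2879]
tool_rot: [0.001, 0.69, 0.723, -0.0]
contact_force: [0.2, 0.8, 0.3]
gripper_width: 0.586
```

>>> {"name": "carry_out", "arguments": {"moves": [[[0,0,0],[-6,-1,-1],5],[[0,0,0],[-12,-2,-1],5],[[0,0,0],[-18,-3,-1],5],[[0,0,0],[-24,-4,-1],5],[[0,0,0],[-28,-4,-1],5]]}}

```text
t: 50.15
eef_pos: [0.4607, -0.3441, 0.2975]
tool_rot: [0.002, 0.692, 0.722, -0.0]
contact_force: [0.5, -0.1, -0.3]
gripper_width: 0.586
```

```bash
python3 est.py; python3 mv.py
python3 - <<'E'
from h import *
a=cv2.imread('pics/top0.png'); b=shot('top','top1.png')[0][:,:,::-1]
f=lambda i:cv2.resize(i[170:275,160:375],None,fx=3,fy=3,interpolation=cv2.INTER_CUBIC)
cv2.imwrite('pics/cmp.png',np.vstack([f(a)[:300],f(b)[:300]]))
E
```

```text
rack [547.7  43.8] [241.4 358.5] 2.0
tray [ 506.1 -355.5] [127.4 174.5] 85.2
pin_stand [424.1 406.3] [200.3  33.5] 78.9
t 50.4 p [ 0.4621 -0.3402  0.2969] jaw 2.56 tilt [ 0.0012 -0.0013] F [-0.2  0.2 -0.4] w 4.98Traceback (most recent call last):
  File "est.py", line 9, in <module>
    rect('rack',.035,0);rect('tray',.021,0);rect('pin_stand',.012,0);rect('pin_center',.049,0);rect('tub',.08,0);rect('sieve',.055,0)
                                                                     ~~~~^^^^^^^^^^^^^^^^^^^^^
  File "est.py", line 4, in rect
    d=bot.silhouettes(l,'top')[0]; reg=d['region'].astype(np.uint8)
      ~~~~~~~~~~~~~~~~~~~~~~~~^^^
IndexError: list index out of range
```

View pics/cmp.png

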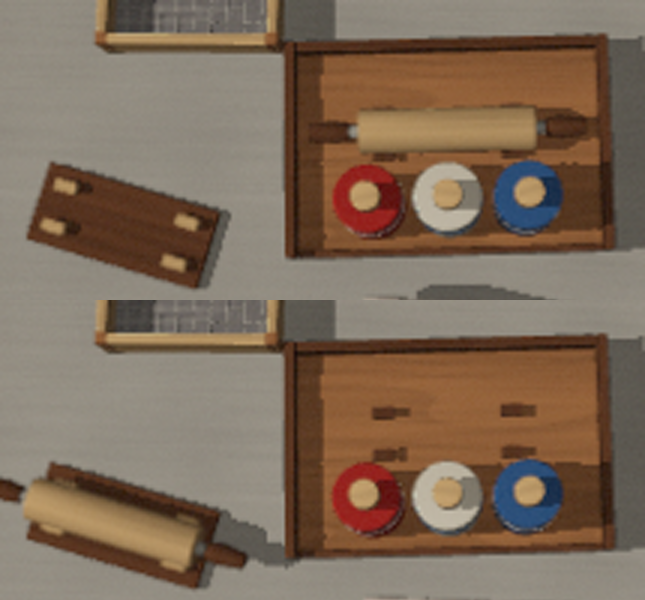

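Before and after, the knobs agree to about 1 px (roughly 1 mm at the 3× crop scale), at (364,194/494), (448,192/492) and (530,192/492). Sieve and rack are unmoved. I'll check numerically how well the pin is centred in the stand, allowing for parallax.

Run:
```python
from h import *
im=cv2.imread('pics/top1.png')[:,:,::-1]; ci=bot.camera_info('top')
c,s=np.cos(np.radians(-15.3)),np.sin(np.radians(-15.3))
P=lambda x,y,z:[.4572+c*x-s*y,.4015+s*x+c*y,z]
print((((proj(ci,[P(0,.095,.06),P(0,-.095,.06),P(0,.15,.043),P(0,-.15,.043)])-[160,170])*3)+[0,300]).round(0).tolist())
g=cv2.cvtColor(im,cv2.COLOR_RGB2HSV); m=cv2.inRange(g,(12,70,120),(28,200,255)); m[:,:140]=0;m[:,240:]=0;m[:220]=0;m[275:]=0
n,l,st,ce=cv2.connectedComponentsWithStats(m); k=1+st[1:,4].argmax()
ys,xs=np.where(l==k); r=cv2.minAreaRect((onz(ci,np.c_[xs,ys],.055)[:,:2]*1000).astype(np.float32)); print('barrel',r)
a=cv2.imread('pics/top0.png')[:,:,::-1].astype(int); d=np.abs(a-im).sum(2)
for n,(x,y) in dict(tub=(421,166),sieve=(224,162)).items(): print(n,d[y-22:y+22,x-22:x+22].mean())
```

```text
[[27.0, 496.0], [194.0, 547.0], [-15.0, 483.0], [246.0, 562.0]]
barrel ((453.4615173339844, 407.4183044433594), (191.50704956054688, 48.70600891113281), 74.21370697021484)
tub 8.617768595041323
sieve 6.4416322314049586
```

```bash
python3 -c "
from station import bot
print(bot.hand_in(), bot.get_obs()['t'])"
```

```text
the job is handed in; nothing more can be done
the job is handed in; nothing more can be done
```

The job is done and handed in after about 50 s of robot time. I stood the three jars on the tray, laid the pin in the stand's saddles, and put red, cream and blue back on the rack from where I first gripped them.

**Jars:** In before/after top pictures the jar knobs match within about 1 px (about 1 mm). The tool positions at grip and release also agree within about 1 mm. All three were let go and stand upright.

**Pin:** In the wrist picture it sits centred between all four saddle blocks, and the gripper touched down at the seated height.

**One disagreement:** A rough top-camera fit of the pin put it about 5 mm across and 5 mm along from my first estimate of the stand. That is still inside the 8 mm and 15 mm limits. I trust the wrist view more, because its line of sight was straight over the stand; the top-camera fit depends on a guessed height and on shading.

**Other checks:** The final pin search by the trained network in the top picture found nothing, so I used a colour fit there instead. The sieve looked unmoved. For the tub I only compared pixels in the top pictures, which showed small differences, and the arm never went near it. At hand-in the arm was clear of everything.

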